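# Re-rack the component trays

## Task

Every one of the three filled component trays is in the wrong cradle: move each to the cradle whose tab carries a sample of the same part, with its feet fully down inside; the cork mat is free for parking a tray on the way. Stack the empty tray as a cover on top of the ring-core tray, in line with it, so that its four feet drop inside the rim. Keep the trays upright and leave the solder spool and the multimeter where they are.

Things in the scene. Friction and masses are not known exactly. Their poses are not given: they have to be found in the camera images.
- tray_ring_mid (a point): loose blue tray, 100 (its x) x 60 (y) x 42 high: open box 34 high, 4 mm walls, on four corner feet 8 high within an 82 x 42 rectangle; 0.2 kg. Grip it from above across the 60 mm. Point: centre in plan, 25 above the feet's underside, 17 below the rim; z up; either way round. Holds two round copper ring cores, 36 across, fixed, 10 below the rim.
- tray_relay_mid (a point): loose blue tray, 100 (its x) x 60 (y) x 42 high: open box 34 high, 4 mm walls, on four corner feet 8 high within an 82 x 42 rectangle; 0.2 kg. Grip it from above across the 60 mm. Point: centre in plan, 25 above the feet's underside, 17 below the rim; z up; either way round. Holds six small white oblong relays in two rows, fixed, 10 below the rim.
- tray_sink_mid (a point): loose blue tray, 100 (its x) x 60 (y) x 42 high: open box 34 high, 4 mm walls, on four corner feet 8 high within an 82 x 42 rectangle; 0.2 kg. Grip it from above across the 60 mm. Point: centre in plan, 25 above the feet's underside, 17 below the rim; z up; either way round. Holds two long bright finned aluminium heat sinks side by side, fixed, 10 below the rim.
- tray_empty_mid (a point): loose blue tray, 100 (its x) x 60 (y) x 42 high: open box 34 high, 4 mm walls, on four corner feet 8 high within an 82 x 42 rectangle; 0.2 kg. Grip it from above across the 60 mm. Point: centre in plan, 25 above the feet's underside, 17 below the rim; z up; either way round. Empty, standing on the bench. Stacked on a tray, feet inside its rim (5 mm play), it sits 34 higher than that tray.
- cradle_ring: fixed black cradle: open box 100 (its x) x 60 x 20 high, inside 92 x 52, takes a tray's feet with 5 mm play; the tray's body rests on its rim, feet's underside then 12 above the bench. Past its +x end a tab, 50 long, bears a sample part (top 36 above the bench): one round copper ring core 36 across. Origin: centre of the box without the tab, at bench level; x points to the tab.
- cradle_relay: fixed black cradle: open box 100 (its x) x 60 x 20 high, inside 92 x 52, takes a tray's feet with 5 mm play; the tray's body rests on its rim, feet's underside then 12 above the bench. Past its +x end a tab, 50 long, bears a sample part (top 36 above the bench): one small white oblong relay 19 x 15. Origin: centre of the box without the tab, at bench level; x points to the tab.
- cradle_sink: fixed black cradle: open box 100 (its x) x 60 x 20 high, inside 92 x 52, takes a tray's feet with 5 mm play; the tray's body rests on its rim, feet's underside then 12 above the bench. Past its +x end a tab, 50 long, bears a sample part (top 36 above the bench): one finned aluminium heat sink 44 long, lying across the tab. Origin: centre of the box without the tab, at bench level; x points to the tab.
- park_mat: fixed brown cork mat lying flat on the bench, 130 (its x) x 90 x 3 thick, empty: a free spot. Origin: centre of its underside, on the bench.
- spool_mid (a point): loose solder spool standing upright, 44 across, 44 high, black flanges; not to be moved. Point: its centre, half-way up.
- meter_mid (a point): loose yellow multimeter lying on its back, 150 (its x) x 75 x 44 high with its dial; not to be moved. Point: its centre in plan, 17 above the bench.
Mind the look-alikes: they are no part of the job. Leave any pink or turquoise look-alike of the part that bears tray_empty_mid alone.

How it is judged (in metres and radians):
At the end, for the whole second after the job is handed in: Each filled tray sits in the cradle with its own kind of sample: within 12 mm of the cradle's centre, at its seated height within 4 mm, in line within 0.2 rad (either way round), level within 0.08 rad. The empty tray sits likewise on the ring-core tray, 34 mm above it. All are released and at rest (horizontal distance between tray_ring_mid and cradle_ring below 0.012 m and z of tray_ring_mid in the frame of cradle_ring between 0.033 and 0.041 m and angle between the x axis of tray_ring_mid and the x axis of cradle_ring, either way round below 0.2 rad and angle between each of tray_ring_mid, tray_relay_mid, tray_sink_mid, tray_empty_mid's own z axis and vertical below 0.08 rad and linear speed of each of tray_ring, tray_relay, tray_sink, tray_empty below 0.02 m/s and angular speed of each of tray_ring, tray_relay, tray_sink, tray_empty below 0.1 rad/s and horizontal distance between tray_relay_mid and cradle_relay below 0.012 m and z of tray_relay_mid in the frame of cradle_relay between 0.033 and 0.041 m and angle between the x axis of tray_relay_mid and the x axis of cradle_relay, either way round below 0.2 rad and horizontal distance between tray_sink_mid and cradle_sink below 0.012 m and z of tray_sink_mid in the frame of cradle_sink between 0.033 and 0.041 m and angle between the x axis of tray_sink_mid and the x axis of cradle_sink, either way round below 0.2 rad and horizontal distance between tray_empty_mid and tray_ring_mid below 0.012 m and z of tray_empty_mid in the frame of tray_ring_mid between 0.03 and 0.038 m and angle between the x axis of tray_empty_mid and the x axis of tray_ring_mid, either way round below 0.2 rad); the robot touches nothing.
It fails at once if a tray is tipped over (angle between any of tray_ring_mid, tray_relay_mid, tray_sink_mid, tray_empty_mid's own z axis and vertical above 0.6 rad).
It fails at once if the solder spool is shifted by more than 30 mm (distance of spool_mid from where it was at the start of the episode above 0.03 m).
It fails at once if the multimeter is shifted by more than 30 mm (distance of meter_mid from where it was at the start of the episode above 0.03 m).
It also fails if it takes over 122 s, if anything falls off the work surface, if the arm or the gripper's body presses on something with over 40 N, if the wrist force passes 120 N, or if a joint passes its speed limit or range.

## Robot

A 6-joint arm with a two-finger parallel gripper is mounted at the origin on the work surface. World frame = base frame: x ahead of the robot, y to its left, z up, the work surface at z = 0. Lengths are in m, angles in degrees, forces in N, time in s.
With the tool pointing down it reaches from about 0.375 to 0.9 m from the base axis. Payload 3.1 kg.
Tool frame: the origin (TCP) lies on the centre line of the jaws, within the pads' length; the fingertips stand 14 mm ahead of it and the grasp point (between the pads) lies 5 mm behind it (bot.tips_ahead is the distance from the TCP to the fingertips, in m); z points along the fingers, y is the line along which they close (so a half turn about z gives the same grasp; the last joint's range is limited). The gripper opens to 87 mm and grips with 3 to 60 N. Pads are 19 mm wide; open, the fingers measure 117 mm over their backs; the gripper's body (75 mm by 190 mm) begins 51 mm behind the grasp point.
Start: joints at [-84.826, 30.224, 82.088, -0, 67.689, -10.227], TCP at [0.166, -0.603, 0.237] pointing down, gripper open.
Joint ranges: [-176.69, 176.69], [-43.24, 126.21], [12.49, 139.97], [-82, 262], [0, 151.66], [-163.58, 163.58]. Speed limits (degrees/s): [159.86, 159.86, 180, 180, 180, 180].

## Interface

Orientations are given as a 3x3 rotation matrix whose columns are the frame's x, y, z axes.
In Python, from rig import bot gives the robot as it stands.
- The arm moves only by the tool play_rows, never from a script. Its argument "moves" is a list that holds one entry, the list of rows, each a list of 6 numbers: the shift along the tool's x, y, z in mm, then the turn, a rotation vector about the tool's x, y, z in rad. A call has 1 to 5 rows; each row shifts and turns the commanded pose from where the row before left it, along the tool's axes as they then stand; what a row does not reach is not made up. A row lasts 1/10 s, in which the tool goes at most 50 mm and 8.59 degrees, less where a joint would pass 70% of its speed; a pose out of reach is approached as far as the arm can. A call with a gripper value outside its range is refused whole. "fingers" is the opening, from -1 (shut) to 1 (fully open), set as the call begins (left out, the last holds). The fingers move at their own pace and stop on an object; the grip force is fixed at half the most. Time passes only in rows, so rows that do not move let the fingers close. It gives the time, the measured TCP pose, the force, the opening and the grip force at its end, in the units of the state.
- bot.read_state(): the state, without advancing time (a new reading comes with each control period).
- bot.capture(name): name is "scene" or "side" or "wrist"; returns a dict with "image" (420x560x3 uint8, blue, green, red), "fx", "fy", "cx", "cy" (pixels), "distortion" ([k1, k2, p1, p2, k3] as OpenCV has them; the pictures are not rectified), "R" (3x3) and "t" (3): a world point X has camera coordinates R X + t. Camera axes: x right, y down, z forward; pixel columns grow to the right and rows downward; lengths in m; the calibration is good to about 2 mm. A picture is of the moment at which its call begins. There is no depth.
- bot.hand_in(): hands the job in; it is judged then, once.
Trained networks look in a picture, given as the dict that the camera call returned (one of the last four; its "shot" number tells which), for a name from the list of things; names that differ only in an ending like _2 or _b are one class to them, and where a whole thing is asked for, a point or a joint stands for the part that bears it (a point fixed in the world has none). Each returns a list of dicts, best first, with "confidence" (0 to 1); they miss things now and then, are a little off and sometimes report something else, mostly with a low value. They report only what shows in the picture. A call takes as long as a camera call. They do not tell look-alikes from the thing itself.
- bot.search_frame(picture, query): "centre" ([column, row] in pixels, amid what is visible of it).
- bot.silhouettes(picture, query): "pixels" (420x560 bool, what is visible of it) and "centre" ([column, row] in pixels, amid what is visible of it).
- bot.pinpoint(picture, query): "centre" ([column, row] in pixels: a listed point, or the origin of a listed thing).
The state is a dict: "time_s": time; "joint_positions": joint angles; "qvel": joint speeds; "tau": joint torques, N m; "position": TCP position; "tcp_rot": TCP orientation; "force": force on the tool from outside, world axes, zero at the start; "moment": the same for the moment, N m; "opening": opening from 0.0 (shut) to 1.0 (fully open); "grasp_force": force on a finger pad.
Only numpy, scipy, OpenCV 4.12 (cv2) and the standard library are available. Lean on these libraries where they do the work, as an engineer would, in place of code of your own. Each camera call takes 0.05 s, during which the arm holds its last target. There are 200 camera calls.

## Working session

There is one attempt and no reset: what is moved stays moved. The work goes in short steps, Python scripts to look and compute and a tool call to move; the robot and the scene stay as the last step left them, time stands still between calls to the robot, and variables do not carry over. Pictures are saved under pics/ and viewed, at most 14 in all, crops included, and the job is handed in when it is done.

Besides the shell and the picture viewer there is one more tool, called after ">>>" by a JSON object that holds its "fn" and its "kwargs". play_rows: Moves the arm, as the interface text tells. Its arguments: {"type":"object","properties":{"moves":{"type":"array","items":{"type":"array","items":{"type":"array","items":{"type":"number"}}}},"fingers":{"type":"number"}},"required":["moves"]}

```bash
mkdir -p pics; ls; python3 - <<'E'
from rig import bot
import cv2
s=bot.read_state(); print(s['time_s'],s['position'],s['tcp_rot'],s['opening'])
for n in ['scene','side']:
    p=bot.capture(n); cv2.imwrite(f'pics/{n}0.png',p['image'])
    print(n,p['fx'],p['cx'],p['distortion'],p['R'],p['t'])
    for q in ['tray_ring_mid','tray_relay_mid','tray_sink_mid','tray_empty_mid','cradle_ring','cradle_relay','cradle_sink','park_mat','spool_mid','meter_mid']:
        print(q,[([round(float(v)) for v in d['centre']],round(d['confidence'],2)) for d in bot.pinpoint(p,q)][:4])
E
```

```text
pics
0.0 [ 0.16595687 -0.60184868  0.23557902] [[ 9.64086348e-01  2.65588932e-01 -1.81335200e-04]
 [ 2.65588715e-01 -9.64084119e-01  2.10834436e-03]
 [ 3.85130541e-04 -2.08078660e-03 -9.99997761e-01]] 1.001292303501277
scene 532.2011550069848 279.1927424347573 [-0.0887615  0.         0.         0.         0.       ] [[ 0.54942519  0.83552094  0.00605995]
 [ 0.70033964 -0.45655238 -0.5487115 ]
 [-0.45569326  0.30571994 -0.83598981]] [-0.1926874  -0.35112107  1.39158879]
tray_ring_mid [([360, 246], 0.63), ([349, 151], 0.62)]
tray_relay_mid [([448, 184], 0.79)]
tray_sink_mid [([244, 203], 0.81)]
tray_empty_mid [([335, 100], 0.97), ([312, 198], 0.89), ([360, 246], 0.71), ([180, 373], 0.7)]
cradle_ring [([240, 213], 0.59)]
cradle_relay [([344, 161], 0.56)]
cradle_sink [([441, 194], 0.82), ([243, 200], 0.67)]
park_mat [([251, 310], 0.62)]
spool_mid [([286, 165], 0.91)]
meter_mid [([159, 259], 0.77), ([344, 161], 0.51)]
side 494.8483085344773 284.66233695567854 [-0.16981434  0.          0.          0.          0.        ] [[-0.99433892 -0.10624346 -0.00156347]
 [-0.07020841  0.66798699 -0.74085367]
 [ 0.07975524 -0.73654987 -0.67166465]] [0.4619524  0.12861063 1.02450235]
tray_ring_mid [([292, 285], 0.7)]
tray_relay_mid [([178, 332], 0.6)]
tray_sink_mid [([310, 191], 0.85)]
tray_empty_mid [([372, 331], 0.83), ([203, 238], 0.82), ([361, 172], 0.69), ([226, 125], 0.68)]
cradle_ring [([310, 204], 0.94)]
cradle_relay [([294, 300], 0.76), ([293, 285], 0.54)]
cradle_sink [([180, 346], 0.71)]
park_mat [([229, 174], 0.71)]
spool_mid [([328, 246], 0.77)]
meter_mid [([305, 149], 0.95)]
```

View pics/scene0.png

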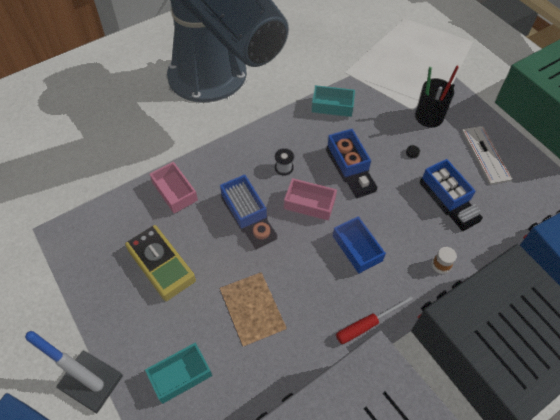

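View pics/side0.png

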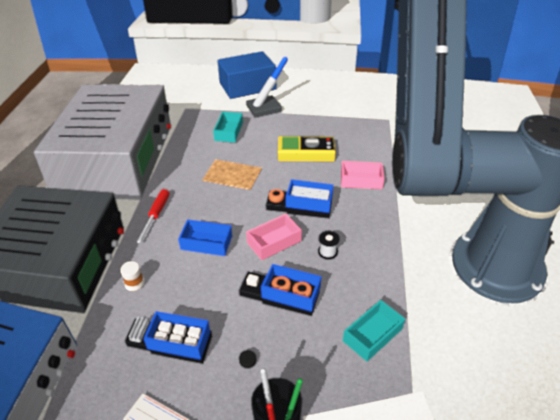

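The scene view shows the following trays:
- The sink tray at (244,203) sits in the ring cradle.
- The ring tray at (349,151) sits in the relay cradle.
- The relay tray at (448,184) sits in the sink cradle.

The empty-tray candidates are blue (360,246), pink (312,198) and (174,187), and turquoise (333,100) and (180,373). The blue one at (360,246) is the real one. The mat at (251,310) is free. Next I fit the tray poses in both views.

```bash
cat > h.py <<'E'
from rig import bot
import cv2, numpy as np
from scipy.optimize import minimize
def proj(p,X):
    K=np.array([[p['fx'],0,p['cx']],[0,p['fy'],p['cy']],[0,0,1]])
    return cv2.projectPoints(np.float64(X),cv2.Rodrigues(p['R'])[0],np.float64(p['t']),K,np.float64(p['distortion']))[0][:,0]
def ray(p,px,z):
    K=np.array([[p['fx'],0,p['cx']],[0,p['fy'],p['cy']],[0,0,1]])
    u=cv2.undistortPoints(np.float64([[px]]),K,np.float64(p['distortion']))[0,0]
    d=p['R'].T@np.array([u[0],u[1],1]); c=-p['R'].T@p['t']
    return (c+d*(z-c[2])/d[2])[:2]
def box(x,y,a,z0,z1,L=.1,W=.06):
    c,s=np.cos(a),np.sin(a)
    return [[x+c*u-s*v,y+s*u+c*v,z] for z in(z0,z1) for u in(-L/2,L/2) for v in(-W/2,W/2)]
def bluemask(p,px,r=60,lo=(108,110,40),hi=(130,255,255)):
    m=cv2.inRange(cv2.cvtColor(p['image'],cv2.COLOR_BGR2HSV),lo,hi)
    w=np.zeros_like(m); cv2.circle(w,[int(v) for v in px],r,255,-1); m&=w
    n,l,st,ce=cv2.connectedComponentsWithStats(m)
    i=1+np.argmax(st[1:,4]); pts=np.argwhere(l==i)[:,::-1].astype(np.int32)
    return cv2.convexHull(pts)
def fill(h,S=4):
    o=np.zeros((420*S,560*S),np.uint8); cv2.fillConvexPoly(o,np.int32(np.round((np.float64(h).reshape(-1,2)+.5)*S)),1); return o
def fit(views,g,z0,z1,L=.1,W=.06):
    ms=[(p,fill(h)) for p,h in views]
    def cost(q):
        e=0
        for p,m in ms:
            o=fill(cv2.convexHull(np.float32(proj(p,box(*q,z0,z1,L,W)))))
            e+=1-(o&m).sum()/max(1,(o|m).sum())
        return e/len(ms)
    best=min((minimize(cost,[g[0],g[1],a],method='Nelder-Mead',options=dict(initial_simplex=[[g[0],g[1],a],[g[0]+.01,g[1],a],[g[0],g[1]+.01,a],[g[0],g[1],a+.3]],maxiter=90)) for a in g[2]),key=lambda r:r.fun)
    return best.x,best.fun
E
python3 - <<'E'
from h import *
A=bot.capture('scene');B=bot.capture('side')
T=dict(ring=((349,151),(292,285),.02,.054),relay=((448,184),(178,332),.02,.054),sink=((244,203),(310,191),.02,.054),empty=((360,246),(206,238),.005,.042))
for n,(a,b,z0,z1) in T.items():
    g=[*ray(A,a,.037 if n!='empty' else .025)]
    v=[(A,bluemask(A,a,40)),(B,bluemask(B,b,45))]
    x,f=fit(v,g+[np.arange(0,3.1,.78)],z0,z1)
    print(n,g,x.round(4),np.degrees(x[2]).round(1),'1-IoU',round(f,3), [cv2.contourArea(h) for _,h in v])
    for p,_ in v: cv2.polylines(p['image'],[np.int32(cv2.convexHull(np.float32(proj(p,box(*x,z0,z1)))))],True,(0,255,0))
for n,(a,b) in dict(ring=((262,231),(277,197)),relay=((364,182),(252,281)),sink=((468,215),(137,328)),mat=((251,310),(232,174)),spool=((286,160),(328,243)),meter=((159,259),(305,149)),pink=((312,198),(274,236))).items():
    z={'mat':.003,'spool':.022,'meter':.017,'pink':.025}.get(n,.036); print(n,ray(A,a,z).round(3),ray(B,b,z).round(3))
cv2.imwrite('pics/fit.png',np.vstack([cv2.resize(A['image'][80:290,200:500],(600,420))[:300*2//2+120],B['image'][150:380,100:400].repeat(1,0)[:180,:].repeat(2,1)[:, :600]])[:600])
E
```

```text
ring [np.float64(0.4363079631122968), np.float64(0.13268059564392343)] [ 0.4385  0.1291 -0.2259] -12.9 1-IoU 0.046 [1324.5, 2086.0]
relay [np.float64(0.6281347005964244), np.float64(0.2593785128741416)] [ 0.6288  0.2588 -0.0788] -4.5 1-IoU 0.038 [1534.5, 2457.0]
sink [np.float64(0.427688911646391), np.float64(-0.13980595946121327)] [ 0.4224 -0.1386 -0.0979] -5.6 1-IoU 0.062 [1411.5, 1352.5]
empty [np.float64(0.6394516249992351), np.float64(0.0069687340143892995)] [ 0.635   0.0052 -0.0751] -4.3 1-IoU 0.058 [1637.0, 1516.5]
ring [ 0.506 -0.144] [ 0.496 -0.127]
relay [0.523 0.108] [0.515 0.122]
sink [0.711 0.24 ] [0.705 0.255]
mat [ 0.628 -0.248] [ 0.624 -0.24 ]
spool [0.37  0.005] [ 0.373 -0.007]
meter [ 0.438 -0.349] [ 0.448 -0.347]
pink [ 0.489 -0.007] [ 0.489 -0.013]
```

```bash
cat > plan.py <<'E'
import sys
from h import *
# plan.py x y z yaw_deg [step_mm]: rows from present pose to target (tool x along yaw, tool down)
def plan(x,y,z,yaw,step=40,start=None):
    s=bot.read_state(); P=np.array(s['position']); R=np.array(s['tcp_rot'])
    a=np.radians(yaw); 
    a0=np.arctan2(R[1,0],R[0,0]); d=(a-a0+np.pi/2)%np.pi-np.pi/2
    c,sn=np.cos(a0+d),np.sin(a0+d); G=np.array([[c,sn,0],[sn,-c,0],[0,0,-1.]])
    rv=cv2.Rodrigues(R.T@G)[0][:,0]
    D=np.array([x,y,z])-P; n=int(max(1,np.ceil(np.linalg.norm(D)*1000/step),np.ceil(np.linalg.norm(rv)/.12)))
    Rk=R; step1=cv2.Rodrigues(rv/n)[0]; rows=[]
    for k in range(n):
        rows.append([*(Rk.T@D/n*1000).round(1),*(rv/n).round(4)]); Rk=Rk@step1
    print('t',s['time_s'],'from',P.round(4),'yaw',np.degrees(a0).round(1),'f',np.round(s['force'],1),'open',round(s['opening'],3),'n',n)
    for i in range(0,n,5): print([[float(v) for v in r] for r in rows[i:i+5]])
if __name__=='__main__': plan(*map(float,sys.argv[1:]))
E
python3 plan.py .4224 -.1386 .20 -5.6
```

```text
t 1.2 from [ 0.166  -0.6025  0.2366] yaw 15.4 f [-0.  -0.2 -0.5] open 0.999 n 14
[[26.5, -27.1, 2.6, -0.0, -0.0, 0.0262], [25.7, -27.8, 2.6, -0.0, -0.0, 0.0262], [25.0, -28.4, 2.6, -0.0, -0.0, 0.0262], [24.2, -29.1, 2.6, -0.0, -0.0, 0.0262], [23.5, -29.7, 2.6, -0.0, -0.0, 0.0262]]
[[22.7, -30.3, 2.6, -0.0, -0.0, 0.0262], [21.9, -30.9, 2.6, -0.0, -0.0, 0.0262], [21.1, -31.5, 2.6, -0.0, -0.0, 0.0262], [20.2, -32.0, 2.6, -0.0, -0.0, 0.0262], [19.4, -32.5, 2.6, -0.0, -0.0, 0.0262]]
[[18.5, -33.0, 2.6, -0.0, -0.0, 0.0262], [17.7, -33.5, 2.6, -0.0, -0.0, 0.0262], [16.8, -33.9, 2.6, -0.0, -0.0, 0.0262], [15.9, -34.4, 2.6, -0.0, -0.0, 0.0262]]
```

>>> {"fn": "play_rows", "kwargs": {"moves": [[[26.5, -27, 2.6, 0, 0, 0.026], [26, -28, 2.6, 0, 0, 0.026], [25, -28.5, 2.6, 0, 0, 0.026], [24, -29, 2.6, 0, 0, 0.026], [23.5, -30, 2.6, 0, 0, 0.026]]], "fingers": 1}}

```text
time_s: 1.7
position: [0.258, -0.4352, 0.2236]
tcp_rot: [[0.991, 0.137, 0.0], [0.137, -0.991, -0.0], [0.0, 0.001, -1.0]]
force: [0.7, -0.2, 0.5]
opening: 1.001
grasp_force: 0.0
```

>>> {"fn": "play_rows", "kwargs": {"moves": [[[23, -30, 2.6, 0, 0, 0.026], [22, -31, 2.6, 0, 0, 0.026], [21, -31.5, 2.6, 0, 0, 0.026], [20, -32, 2.6, 0, 0, 0.026], [19.5, -32.5, 2.6, 0, 0, 0.026]]]}}

```text
time_s: 2.2
position: [0.3497, -0.2695, 0.2107]
tcp_rot: [[1.0, 0.007, 0.001], [0.007, -1.0, -0.001], [0.001, 0.001, -1.0]]
force: [0.3, -0.6, -0.1]
opening: 1.002
grasp_force: 0.0
```

>>> {"fn": "play_rows", "kwargs": {"moves": [[[18.5, -33, 2.6, 0, 0, 0.026], [17.5, -33.5, 2.6, 0, 0, 0.026], [17, -34, 2.6, 0, 0, 0.026], [16, -34.5, 2.6, 0, 0, 0.026], [0, 0, 0, 0, 0, 0]]]}}

```text
time_s: 2.7
position: [0.4231, -0.1342, 0.2001]
tcp_rot: [[0.996, -0.09, 0.0], [-0.09, -0.996, 0.001], [-0.0, -0.001, -1.0]]
force: [-0.3, 0.4, 0.9]
opening: 1.002
grasp_force: 0.0
```

```bash
cat > wr.py <<'E'
# wr.py name x y yaw z0 z1 L W : wrist picture with the guessed box drawn
import sys
from h import *
n=sys.argv[1]; x,y,a,z0,z1=map(float,sys.argv[2:7])
p=bot.capture('wrist'); im=p['image'].copy()
for z in (z0,z1):
    q=np.array(box(x,y,np.radians(a),z,z))[[0,1,3,2]]
    cv2.polylines(im,[np.int32(proj(p,q))],True,(0,255,0))
cv2.imwrite(f'pics/{n}.png',im)
E
python3 wr.py w1 .4224 -.1386 -5.6 .02 .054; python3 plan.py .4224 -.1386 .037 -5.6
```

```text
t 2.75 from [ 0.4227 -0.136   0.2002] yaw -5.2 f [ 0.  -0.   0.7] open 1.004 n 5
[[-0.0, 0.5, 32.6, 0.0, -0.0, 0.0015], [-0.0, 0.5, 32.6, 0.0, -0.0, 0.0015], [-0.0, 0.5, 32.6, 0.0, -0.0, 0.0015], [-0.0, 0.5, 32.6, 0.0, -0.0, 0.0015], [-0.0, 0.5, 32.6, 0.0, -0.0, 0.0015]]
```

View pics/w1.png

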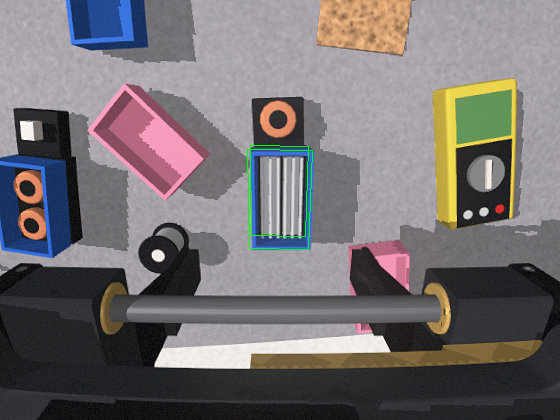

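The wrist view shows the sink tray at (282,198), with the fitted box lying on it. The ring core on the tab at (277,118) confirms that this is cradle_ring. I'll refine the yaw from this view and check the pink tray at (380,270) for clearance.

```bash
cat > wf.py <<'E'
# wf.py px py x y z0 z1 [r]: refit a blue tray in the wrist view, then the plan down
import sys
from h import *
px,py,x,y,z0,z1=map(float,sys.argv[1:7]); r=int(sys.argv[7]) if len(sys.argv)>7 else 75
p=bot.capture('wrist'); h=bluemask(p,(px,py),r)
q,f=fit([(p,h)],[x,y,np.radians([-15,0,15])],z0,z1); print(q[:2].round(4),np.degrees(q[2]).round(1),f.round(3),cv2.boundingRect(h))
if __name__=='__main__':
    from plan import plan; plan(q[0],q[1],z0+.017,np.degrees(q[2]))
E
python3 wf.py 282 198 .4224 -.1386 .02 .054
python3 - <<'E'
from h import *
A=bot.capture('scene'); print(ray(A,(174,187),.025),ray(A,(193,200),.042),ray(A,(183,210),.042),ray(A,(155,182),.042),ray(A,(178,165),.042))
E
```

```text
[ 0.4213 -0.1402] -5.1 0.014 (248, 147, 64, 103)
t 2.8 from [ 0.4225 -0.1372  0.2003] yaw -5.3 f [-0.2 -0.3 -0.2] open 1.002 n 5
[[-0.2, 0.6, 32.7, 0.0001, -0.0, -0.0008], [-0.2, 0.6, 32.7, 0.0001, -0.0, -0.0008], [-0.2, 0.6, 32.7, 0.0001, -0.0, -0.0008], [-0.2, 0.6, 32.7, 0.0001, -0.0, -0.0008], [-0.2, 0.6, 32.7, 0.0001, -0.0, -0.0008]]
[ 0.30086426 -0.24267502] [ 0.36533081 -0.22761119] [ 0.37613363 -0.25708604] [ 0.27863727 -0.27450129] [ 0.26461689 -0.21126086]
```

>>> {"fn": "play_rows", "kwargs": {"moves": [[[0, 0.5, 32.5, 0, 0, 0], [0, 0.5, 32.5, 0, 0, 0], [0, 0.5, 32.5, 0, 0, 0], [0, 0.5, 32.5, 0, 0, 0], [0, 0.5, 32.5, 0, 0, 0]]]}}

```text
time_s: 3.35
position: [0.422, -0.1422, 0.0367]
tcp_rot: [[0.995, -0.098, 0.001], [-0.098, -0.995, -0.001], [0.001, 0.001, -1.0]]
force: [0.6, -0.1, 0.6]
opening: 1.003
grasp_force: 0.0
```

>>> {"fn": "play_rows", "kwargs": {"moves": [[[0, 0, 0, 0, 0, 0], [0, 0, 0, 0, 0, 0], [0, 0, 0, 0, 0, 0], [0, 0, 0, 0, 0, 0], [0, 0, 0, 0, 0, 0]]], "fingers": -1}}

```text
time_s: 3.85
position: [0.4228, -0.1409, 0.0392]
tcp_rot: [[0.995, -0.095, 0.003], [-0.095, -0.995, -0.002], [0.003, 0.002, -1.0]]
force: [-1.4, -1.4, 6.8]
opening: 0.687
grasp_force: 30.0
```

>>> {"fn": "play_rows", "kwargs": {"moves": [[[0, 0, 0, 0, 0, 0], [0, 0, 0, 0, 0, 0], [0, 0, 0, 0, 0, 0], [0, 0, 0, 0, 0, 0]]]}}

```text
time_s: 4.25
position: [0.4228, -0.1409, 0.0392]
tcp_rot: [[0.995, -0.095, 0.003], [-0.095, -0.995, -0.002], [0.003, 0.002, -1.0]]
force: [-0.9, -1.3, 7.9]
opening: 0.687
grasp_force: 30.0
```

>>> {"fn": "play_rows", "kwargs": {"moves": [[[0, 0, -10, 0, 0, 0], [0, 0, -25, 0, 0, 0], [0, 0, -30, 0, 0, 0], [0, 0, -30, 0, 0, 0], [0, 0, -25, 0, 0, 0]]]}}

```text
time_s: 4.75
position: [0.4218, -0.1399, 0.1599]
tcp_rot: [[0.996, -0.095, 0.001], [-0.095, -0.996, -0.001], [0.001, 0.001, -1.0]]
force: [0.2, 0.8, -0.8]
opening: 0.685
grasp_force: 30.0
```

>>> {"fn": "play_rows", "kwargs": {"moves": [[[20, 8, 0, 0, 0, 0], [35, 14, 0, 0, 0, 0], [40, 15, 0, 0, 0, 0], [40, 15, 0, 0, 0, 0], [35, 14, 0, 0, 0, 0]]]}}

```text
time_s: 5.25
position: [0.5864, -0.2225, 0.1588]
tcp_rot: [[0.996, -0.095, 0.001], [-0.095, -0.996, -0.001], [0.001, 0.0, -1.0]]
force: [-0.2, 0.2, -1.6]
opening: 0.683
grasp_force: 30.0
```

>>> {"fn": "play_rows", "kwargs": {"moves": [[[27, 11, 0, 0, 0, 0], [15, 6, 0, 0, 0, 0], [0, 0, 0, 0, 0, 0], [0, 0, 0, 0, 0, 0]]]}}

```text
time_s: 5.65
position: [0.6238, -0.2421, 0.1576]
tcp_rot: [[0.996, -0.095, -0.002], [-0.095, -0.996, 0.001], [-0.002, -0.001, -1.0]]
force: [-0.2, -0.4, -1.8]
opening: 0.682
grasp_force: 30.0
```

```bash
python3 - <<'E'
from h import *
A=bot.capture('scene');B=bot.capture('side')
cv2.imwrite('pics/two1.png',np.hstack([A['image'][120:360,150:450],B['image'][100:340,150:450]]))
for p in(A,B):
    for q in ('cradle_ring','park_mat'): print(q,[(ray(p,d['centre'],0).round(4),round(d['confidence'],2)) for d in bot.pinpoint(p,q)][:3])
from plan import plan; plan(.626,-.244,.033,-5.4)
E
```

```text
cradle_ring [(array([0.3701, 0.0077]), 0.28)]
park_mat [(array([ 0.6211, -0.2436]), 0.8)]
cradle_ring [(array([ 0.423 , -0.1528]), 0.93)]
park_mat [(array([ 0.6212, -0.2364]), 0.98), (array([ 0.6478, -0.012 ]), 0.73)]
t 5.95 from [ 0.6244 -0.2425  0.1579] yaw -5.4 f [ 0.4  0.5 -1.3] open 0.688 n 4
[[0.5, 0.3, 31.2, -0.0001, 0.0001, -0.0002], [0.5, 0.3, 31.2, -0.0001, 0.0001, -0.0002], [0.4, 0.3, 31.2, -0.0001, 0.0001, -0.0002], [0.4, 0.3, 31.2, -0.0001, 0.0001, -0.0002]]
```

View pics/two1.png

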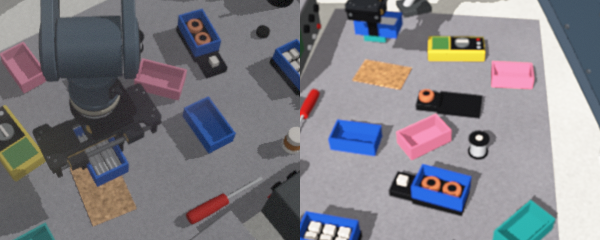

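The tray is held over the mat, and the ring cradle is free at about (455,103) in the side half.

>>> {"fn": "play_rows", "kwargs": {"moves": [[[0, 0, 30, 0, 0, 0], [0, 0, 35, 0, 0, 0], [0, 0, 35, 0, 0, 0], [0, 0, 20, 0, 0, 0], [0, 0, 6, 0, 0, 0]]]}}

```text
time_s: 6.45
position: [0.6224, -0.2416, 0.0302]
tcp_rot: [[0.995, -0.095, -0.007], [-0.095, -0.995, 0.004], [-0.007, -0.003, -1.0]]
force: [-9.1, 6.0, 23.2]
opening: 0.683
grasp_force: 30.0
```

>>> {"fn": "play_rows", "kwargs": {"moves": [[[0, 0, 0, 0, 0, 0], [0, 0, 0, 0, 0, 0], [0, 0, 0, 0, 0, 0]]]}}

```text
time_s: 6.75
position: [0.6257, -0.2434, 0.0326]
tcp_rot: [[0.995, -0.095, 0.002], [-0.095, -0.995, -0.001], [0.002, 0.001, -1.0]]
force: [0.6, 0.3, -0.4]
opening: 0.688
grasp_force: 30.0
```

>>> {"fn": "play_rows", "kwargs": {"moves": [[[0, 0, 0, 0, 0, 0], [0, 0, 0, 0, 0, 0], [0, 0, 0, 0, 0, 0], [0, 0, 0, 0, 0, 0], [0, 0, 0, 0, 0, 0]]], "fingers": 1}}

```text
time_s: 7.25
position: [0.6251, -0.243, 0.0317]
tcp_rot: [[0.995, -0.095, 0.0], [-0.095, -0.995, -0.0], [0.0, 0.0, -1.0]]
force: [-0.7, -0.1, 0.0]
opening: 0.979
grasp_force: 0.0
```

>>> {"fn": "play_rows", "kwargs": {"moves": [[[0, 0, -30, 0, 0, 0], [0, 0, -40, 0, 0, 0], [0, 0, -40, 0, 0, 0], [0, 0, -40, 0, 0, 0], [0, 0, -17, 0, 0, 0]]]}}

```text
time_s: 7.75
position: [0.627, -0.2441, 0.2035]
tcp_rot: [[0.995, -0.095, 0.007], [-0.095, -0.995, -0.004], [0.007, 0.003, -1.0]]
force: [0.8, 0.4, -0.3]
opening: 1.001
grasp_force: 0.0
```

```bash
python3 plan.py .400 -.141 .22 -5.2
```

```text
t 7.75 from [ 0.627  -0.2441  0.2035] yaw -5.5 f [ 0.8  0.4 -0.3] open 1.001 n 7
[[-33.7, -11.6, -2.6, 0.0005, -0.001, -0.0006], [-33.7, -11.6, -2.6, 0.0005, -0.001, -0.0006], [-33.7, -11.6, -2.6, 0.0005, -0.001, -0.0006], [-33.7, -11.6, -2.5, 0.0005, -0.001, -0.0006], [-33.6, -11.7, -2.5, 0.0005, -0.001, -0.0006]]
[[-33.6, -11.7, -2.4, 0.0005, -0.001, -0.0006], [-33.6, -11.7, -2.4, 0.0005, -0.001, -0.0006]]
```

>>> {"fn": "play_rows", "kwargs": {"moves": [[[-34, -11.5, -2.5, 0, 0, 0], [-34, -11.5, -2.5, 0, 0, 0], [-34, -11.5, -2.5, 0, 0, 0], [-34, -11.5, -2.5, 0, 0, 0], [-34, -11.5, -2.5, 0, 0, 0]]]}}

```text
time_s: 8.25
position: [0.4599, -0.1689, 0.2114]
tcp_rot: [[0.995, -0.095, 0.0], [-0.095, -0.995, -0.0], [0.0, 0.0, -1.0]]
force: [0.1, -0.4, 0.3]
opening: 0.998
grasp_force: 0.0
```

>>> {"fn": "play_rows", "kwargs": {"moves": [[[-33, -12, -2.5, 0, 0, 0], [-33, -12, -2.5, 0, 0, 0], [0, 0, 0, 0, 0, 0], [0, 0, 0, 0, 0, 0]]]}}

```text
time_s: 8.65
position: [0.3978, -0.1394, 0.2166]
tcp_rot: [[0.995, -0.095, 0.001], [-0.095, -0.995, -0.001], [0.001, 0.001, -1.0]]
force: [0.2, -0.1, -0.7]
opening: 0.998
grasp_force: 0.0
```

```bash
cat > cr.py <<'E'
# fit an empty cradle (black box, 20 high) in the wrist view: rim drawn + dark hull of the box/tab outline
import sys
from h import *
n=sys.argv[1]; x,y,a=map(float,sys.argv[2:5])
p=bot.capture('wrist'); im=p['image']
g=proj(p,[[x,y,.01]])[0]; print('guess px',g.round())
hsv=cv2.cvtColor(im,cv2.COLOR_BGR2HSV)
m=cv2.inRange(hsv,(0,0,0),(180,255,48)); w=np.zeros_like(m)
c,s=np.cos(np.radians(a)),np.sin(np.radians(a))
# hull of outline incl. tab: box 150x60 centred 25 mm towards the tab; keep what lies near the guess
big=np.int32(cv2.convexHull(np.float32(proj(p,box(x+.025*c,y+.025*s,np.radians(a),0,.02,.18,.09)))))
cv2.fillConvexPoly(w,big,255); m&=w
nn,l,st,ce=cv2.connectedComponentsWithStats(m); i=1+np.argmax(st[1:,4])
h=cv2.convexHull(np.argwhere(l==i)[:,::-1].astype(np.int32))
o=cv2.resize(im,None,fx=1,fy=1); cv2.polylines(o,[h],True,(0,0,255)); 
for z in(0,.02): cv2.polylines(o,[np.int32(proj(p,np.array(box(x,y,np.radians(a),z,z))[[0,1,3,2]]))],True,(0,255,0))
cv2.imwrite(f'pics/{n}.png',cv2.resize(o[60:300,120:440],(800,600)))
for d in bot.pinpoint(p,n.split('_w')[0])[:2]: print('pinpoint',ray(p,d['centre'],0).round(4),d['confidence'])
E
python3 cr.py cradle_ring_w .4213 -.1402 -5.1
```

```text
guess px [273. 167.]
pinpoint [ 0.4195 -0.1389] 0.62
```

View pics/cradle_ring_w.png

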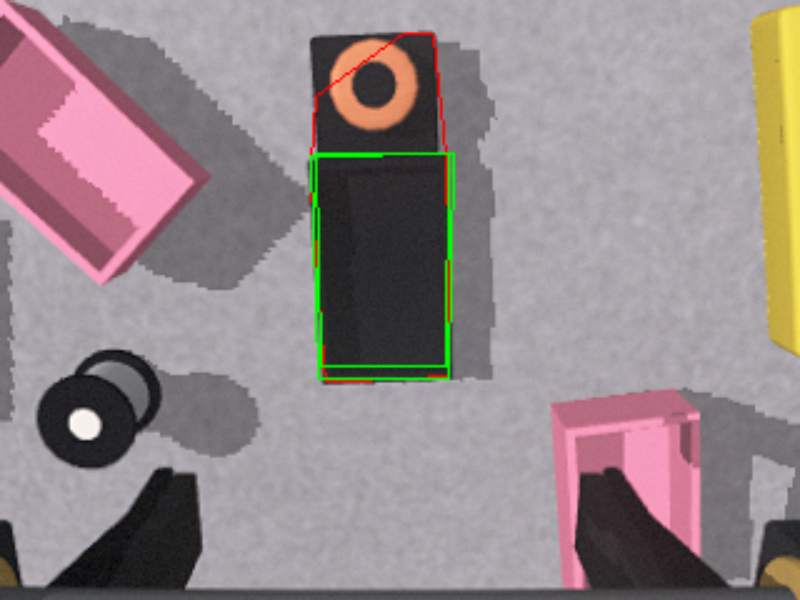

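The enlarged crop shows the empty ring cradle and its ring sample at (373,85). The outline predicted from the tray pose lies on it within about 1.5 mm, so cradle_ring is at (0.421, -0.140), yaw -5°. Next is the ring tray.

```bash
python3 plan.py .4385 .129 .20 -12.9
```

```text
t 8.75 from [ 0.3993 -0.1404  0.2166] yaw -5.5 f [ 0.5 -1.  -0.4] open 1.0 n 7
[[1.9, -38.9, 2.3, 0.0002, -0.0003, 0.0185], [1.2, -38.9, 2.3, 0.0002, -0.0003, 0.0185], [0.5, -38.9, 2.3, 0.0002, -0.0003, 0.0185], [-0.3, -38.9, 2.3, 0.0002, -0.0003, 0.0185], [-1.0, -38.9, 2.3, 0.0002, -0.0003, 0.0185]]
[[-1.7, -38.9, 2.4, 0.0002, -0.0003, 0.0185], [-2.4, -38.8, 2.4, 0.0002, -0.0003, 0.0185]]
```

>>> {"fn": "play_rows", "kwargs": {"moves": [[[2, -39, 2.3, 0, 0, 0.0185], [1, -39, 2.3, 0, 0, 0.0185], [0.5, -39, 2.3, 0, 0, 0.0185], [-0.3, -39, 2.3, 0, 0, 0.0185], [-1, -39, 2.3, 0, 0, 0.0185]]]}}

```text
time_s: 9.25
position: [0.4276, 0.0549, 0.2045]
tcp_rot: [[0.982, -0.188, 0.002], [-0.188, -0.982, -0.0], [0.002, -0.0, -1.0]]
force: [1.1, -0.6, 0.6]
opening: 0.998
grasp_force: 0.0
```

>>> {"fn": "play_rows", "kwargs": {"moves": [[[-1.7, -39, 2.4, 0, 0, 0.0185], [-2.4, -39, 2.4, 0, 0, 0.0185], [0, 0, 0, 0, 0, 0], [0, 0, 0, 0, 0, 0]]]}}

```text
time_s: 9.65
position: [0.438, 0.1317, 0.1995]
tcp_rot: [[0.976, -0.22, 0.0], [-0.22, -0.976, -0.0], [0.0, 0.0, -1.0]]
force: [-0.2, -0.0, -0.0]
opening: 1.0
grasp_force: 0.0
```

```bash
python3 - <<'E'
from h import *
p=bot.capture('wrist'); print(proj(p,[[.4385,.129,.045]]))
E
python3 wf.py 282 198 .4385 .129 .02 .054
```

```text
[[277.26952159 198.27433374]]
[0.4373 0.1285] -12.8 0.016 (246, 146, 64, 103)
t 9.75 from [0.4376 0.1303 0.1997] yaw -12.9 f [ 0.4 -0.6 -0.2] open 1.003 n 5
[[0.0, 0.4, 32.5, 0.0001, -0.0, -0.0002], [0.0, 0.4, 32.5, 0.0001, -0.0, -0.0002], [0.0, 0.4, 32.5, 0.0001, -0.0, -0.0002], [0.0, 0.4, 32.5, 0.0001, -0.0, -0.0002], [0.0, 0.4, 32.5, 0.0001, -0.0, -0.0002]]
```

>>> {"fn": "play_rows", "kwargs": {"moves": [[[0, 0.4, 35, 0, 0, 0], [0, 0.4, 40, 0, 0, 0], [0, 0.4, 40, 0, 0, 0], [0, 0.4, 30, 0, 0, 0], [0, 0.4, 16, 0, 0, 0]]]}}

```text
time_s: 10.25
position: [0.4359, 0.1273, 0.0367]
tcp_rot: [[0.974, -0.226, -0.003], [-0.226, -0.974, -0.0], [-0.003, 0.001, -1.0]]
force: [0.1, -0.6, 0.7]
opening: 0.997
grasp_force: 0.0
```

>>> {"fn": "play_rows", "kwargs": {"moves": [[[0, 0, 0, 0, 0, 0], [0, 0, 0, 0, 0, 0], [0, 0, 0, 0, 0, 0], [0, 0, 0, 0, 0, 0], [0, 0, 0, 0, 0, 0]]], "fingers": -1}}

```text
time_s: 10.75
position: [0.4374, 0.1288, 0.0399]
tcp_rot: [[0.975, -0.223, 0.003], [-0.223, -0.975, -0.0], [0.003, -0.0, -1.0]]
force: [0.6, -1.8, 4.2]
opening: 0.686
grasp_force: 30.0
```

>>> {"fn": "play_rows", "kwargs": {"moves": [[[0, 0, 0, 0, 0, 0], [0, 0, 0, 0, 0, 0], [0, 0, -8, 0, 0, 0], [0, 0, -25, 0, 0, 0], [0, 0, -30, 0, 0, 0]]]}}

```text
time_s: 11.25
position: [0.4353, 0.129, 0.1021]
tcp_rot: [[0.975, -0.223, -0.003], [-0.223, -0.975, -0.0], [-0.003, 0.001, -1.0]]
force: [1.1, 0.1, -1.5]
opening: 0.684
grasp_force: 30.0
```

>>> {"fn": "play_rows", "kwargs": {"moves": [[[0, 0, -30, 0, 0, 0], [0, 0, -20, 0, 0, 0], [0, 0, -7, 0, 0, 0], [0, 0, 0, 0, 0, 0]]]}}

```text
time_s: 11.65
position: [0.4368, 0.1291, 0.1597]
tcp_rot: [[0.975, -0.223, 0.002], [-0.223, -0.975, 0.0], [0.002, -0.001, -1.0]]
force: [0.1, 0.1, -2.0]
opening: 0.684
grasp_force: 30.0
```

```bash
python3 plan.py .421 -.140 .16 -5
```

```text
t 11.65 from [0.4368 0.1291 0.1597] yaw -12.9 f [ 0.1  0.1 -2. ] open 0.684 n 7
[[6.4, 38.0, -0.1, -0.0001, -0.0003, -0.0196], [5.6, 38.1, -0.1, -0.0001, -0.0003, -0.0196], [4.9, 38.2, -0.0, -0.0001, -0.0003, -0.0196], [4.1, 38.3, -0.0, -0.0001, -0.0003, -0.0196], [3.4, 38.4, -0.0, -0.0001, -0.0003, -0.0196]]
[[2.6, 38.4, -0.0, -0.0001, -0.0003, -0.0196], [1.9, 38.5, -0.0, -0.0001, -0.0003, -0.0196]]
```

>>> {"fn": "play_rows", "kwargs": {"moves": [[[6.4, 38, 0, 0, 0, -0.0196], [5.6, 38, 0, 0, 0, -0.0196], [5, 38, 0, 0, 0, -0.0196], [4, 38.5, 0, 0, 0, -0.0196], [3.4, 38.5, 0, 0, 0, -0.0196]]]}}

```text
time_s: 12.15
position: [0.424, -0.0643, 0.1575]
tcp_rot: [[0.992, -0.125, -0.003], [-0.125, -0.992, 0.001], [-0.003, -0.001, -1.0]]
force: [0.5, -0.7, -1.4]
opening: 0.686
grasp_force: 30.0
```

>>> {"fn": "play_rows", "kwargs": {"moves": [[[2.6, 38.5, 0, 0, 0, -0.0196], [2, 38.5, 0, 0, 0, -0.0196], [0, 0, 40, 0, 0, 0], [0, 0, 35, 0, 0, 0], [0, 0, 0, 0, 0, 0]]]}}

```text
time_s: 12.65
position: [0.4172, -0.1386, 0.0794]
tcp_rot: [[0.996, -0.089, -0.011], [-0.089, -0.996, 0.007], [-0.011, -0.006, -1.0]]
force: [-1.2, 1.8, -1.2]
opening: 0.691
grasp_force: 30.0
```

>>> {"fn": "play_rows", "kwargs": {"moves": [[[0, 0, 0, 0, 0, 0]]]}}

```text
time_s: 12.75
position: [0.4198, -0.1396, 0.0829]
tcp_rot: [[0.996, -0.087, -0.004], [-0.087, -0.996, 0.002], [-0.004, -0.002, -1.0]]
force: [1.1, 0.5, -2.4]
opening: 0.691
grasp_force: 30.0
```

```bash
python3 plan.py .421 -.140 .042 -5; python3 - <<'E'
from h import *
p=bot.capture('side'); x=.421;y=-.14
im=cv2.resize(p['image'][120:270,200:400],(800,600)); cv2.imwrite('pics/s2.png',im)
p=bot.capture('wrist'); cv2.imwrite('pics/w2.png',p['image'])
E
```

```text
t 12.75 from [ 0.4198 -0.1396  0.0829] yaw -5.0 f [ 1.1  0.5 -2.4] open 0.691 n 2
[[0.7, 0.2, 20.4, -0.001, 0.0019, -0.0001], [0.6, 0.2, 20.4, -0.001, 0.0019, -0.0001]]
```

View pics/w2.png

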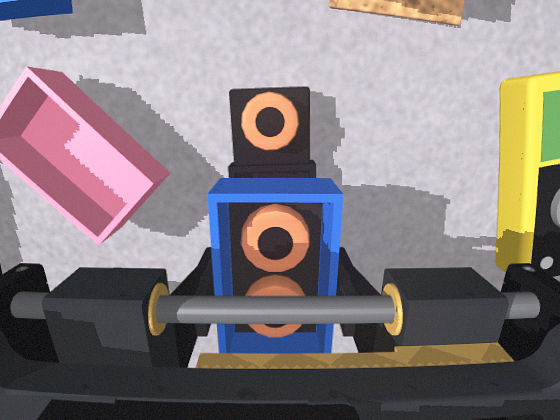

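The ring tray at (275,265) hangs in line over its cradle (box end at 231–315, ring sample at (270,121)). I'll lower it.

>>> {"fn": "play_rows", "kwargs": {"moves": [[[0, 0, 12, 0, 0, 0], [0, 0, 12, 0, 0, 0], [0, 0, 9, 0, 0, 0], [0, 0, 5, 0, 0, 0], [0, 0, 3, 0, 0, 0]]]}}

```text
time_s: 13.35
position: [0.4213, -0.1404, 0.0432]
tcp_rot: [[0.996, -0.087, 0.001], [-0.087, -0.996, -0.001], [0.001, 0.001, -1.0]]
force: [-0.3, -0.7, -1.8]
opening: 0.687
grasp_force: 30.0
```

>>> {"fn": "play_rows", "kwargs": {"moves": [[[0, 0, 0, 0, 0, 0], [0, 0, 0, 0, 0, 0], [0, 0, 0, 0, 0, 0]]]}}

```text
time_s: 13.65
position: [0.4211, -0.1405, 0.0432]
tcp_rot: [[0.996, -0.087, 0.001], [-0.087, -0.996, -0.0], [0.001, 0.0, -1.0]]
force: [0.5, -0.3, -2.3]
opening: 0.686
grasp_force: 30.0
```

Still hanging free (−2 N). I'll lower it the last 3 mm, release, and lift.

>>> {"fn": "play_rows", "kwargs": {"moves": [[[0, 0, 1.5, 0, 0, 0], [0, 0, 1.5, 0, 0, 0], [0, 0, 0, 0, 0, 0]]]}}

```text
time_s: 13.95
position: [0.421, -0.1404, 0.04]
tcp_rot: [[0.996, -0.087, 0.0], [-0.087, -0.996, -0.0], [0.0, 0.0, -1.0]]
force: [-0.8, -0.6, -0.1]
opening: 0.687
grasp_force: 30.0
```

>>> {"fn": "play_rows", "kwargs": {"moves": [[[0, 0, 0, 0, 0, 0], [0, 0, 0, 0, 0, 0], [0, 0, 0, 0, 0, 0], [0, 0, 0, 0, 0, 0], [0, 0, 0, 0, 0, 0]]], "fingers": 1}}

```text
time_s: 14.45
position: [0.4209, -0.1404, 0.0398]
tcp_rot: [[0.996, -0.087, -0.0], [-0.087, -0.996, 0.0], [-0.0, -0.0, -1.0]]
force: [0.5, -0.3, 0.7]
opening: 0.98
grasp_force: 0.0
```

>>> {"fn": "play_rows", "kwargs": {"moves": [[[0, 0, -30, 0, 0, 0], [0, 0, -40, 0, 0, 0], [0, 0, -40, 0, 0, 0], [0, 0, -40, 0, 0, 0], [0, 0, -10, 0, 0, 0]]]}}

```text
time_s: 14.95
position: [0.4228, -0.1414, 0.2036]
tcp_rot: [[0.996, -0.087, 0.007], [-0.087, -0.996, -0.004], [0.007, 0.004, -1.0]]
force: [1.2, -0.4, 0.1]
opening: 1.001
grasp_force: 0.0
```

```bash
python3 wf.py 276 198 .421 -.140 .02 .054; python3 - <<'E'
from h import *
B=bot.capture('side')
x,f=fit([(B,bluemask(B,(310,191),45))],[.421,-.14,[-.1]],.02,.054); print(x,f)
from plan import plan; plan(.629,.259,.20,-4.5)
E
```

```text
[ 0.4215 -0.1407] -5.0 0.009 (242, 148, 64, 102)
t 15.0 from [ 0.4227 -0.1413  0.2033] yaw -5.0 f [-0.2  0.6  0.3] open 0.995 n 5
[[-0.5, -0.2, 33.3, 0.0007, -0.0014, -0.0001], [-0.4, -0.2, 33.3, 0.0007, -0.0014, -0.0001], [-0.4, -0.2, 33.3, 0.0007, -0.0014, -0.0001], [-0.3, -0.2, 33.3, 0.0007, -0.0014, -0.0001], [-0.3, -0.1, 33.3, 0.0007, -0.0014, -0.0001]]
[ 0.42215615 -0.13684779 -0.07761944] 0.057516876482393675
t 15.05 from [ 0.4217 -0.1408  0.2014] yaw -5.0 f [ 0.1  0.2 -0.8] open 0.993 n 12
[[14.3, -34.7, 0.1, 0.0002, -0.0003, -0.0007], [14.3, -34.7, 0.1, 0.0002, -0.0003, -0.0007], [14.3, -34.7, 0.1, 0.0002, -0.0003, -0.0007], [14.4, -34.7, 0.1, 0.0002, -0.0003, -0.0007], [14.4, -34.7, 0.1, 0.0002, -0.0003, -0.0007]]
[[14.4, -34.6, 0.1, 0.0002, -0.0003, -0.0007], [14.5, -34.6, 0.1, 0.0002, -0.0003, -0.0007], [14.5, -34.6, 0.1, 0.0002, -0.0003, -0.0007], [14.5, -34.6, 0.1, 0.0002, -0.0003, -0.0007], [14.5, -34.6, 0.1, 0.0002, -0.0003, -0.0007]]
[[14.6, -34.6, 0.1, 0.0002, -0.0003, -0.0007], [14.6, -34.6, 0.1, 0.0002, -0.0003, -0.0007]]
```

The ring tray is seated: the refit at seated height agrees within 1 mm. Next is the relay tray.

>>> {"fn": "play_rows", "kwargs": {"moves": [[[14.5, -34.6, 0, 0, 0, 0], [14.5, -34.6, 0, 0, 0, 0], [14.5, -34.6, 0, 0, 0, 0], [14.5, -34.6, 0, 0, 0, 0], [14.5, -34.6, 0, 0, 0, 0]]]}}

```text
time_s: 15.55
position: [0.5074, 0.0272, 0.1974]
tcp_rot: [[0.996, -0.088, -0.005], [-0.088, -0.996, 0.001], [-0.005, -0.0, -1.0]]
force: [1.1, -0.2, -0.1]
opening: 1.002
grasp_force: 0.0
```

>>> {"fn": "play_rows", "kwargs": {"moves": [[[14.5, -34.6, 0, 0, 0, 0], [14.5, -34.6, 0, 0, 0, 0], [14.5, -34.6, 0, 0, 0, 0], [14.5, -34.6, 0, 0, 0, 0], [14.5, -34.6, 0, 0, 0, 0]]]}}

```text
time_s: 16.05
position: [0.5947, 0.1929, 0.1966]
tcp_rot: [[0.996, -0.087, -0.005], [-0.087, -0.996, -0.001], [-0.005, 0.001, -1.0]]
force: [0.7, 0.8, -1.0]
opening: 1.001
grasp_force: 0.0
```

>>> {"fn": "play_rows", "kwargs": {"moves": [[[14.5, -34.6, 0, 0, 0, 0], [14.5, -34.6, 0, 0, 0, 0], [0, 0, 0, 0, 0, 0], [0, 0, 0, 0, 0, 0]]]}}

```text
time_s: 16.45
position: [0.629, 0.2582, 0.1965]
tcp_rot: [[0.996, -0.086, -0.005], [-0.086, -0.996, -0.002], [-0.005, 0.002, -1.0]]
force: [0.8, -0.6, -0.1]
opening: 1.0
grasp_force: 0.0
```

```bash
python3 wf.py 280 198 .629 .259 .02 .054; python3 wr.py w3 .629 .259 -4.5 .02 .054
```

```text
[0.6274 0.2585] -4.6 0.015 (242, 147, 65, 104)
t 16.5 from [0.6289 0.2574 0.197 ] yaw -5.0 f [ 0.1 -0.4  0.5] open 0.999 n 5
[[-0.2, -0.3, 32.0, 0.0004, 0.001, -0.0015], [-0.2, -0.2, 32.0, 0.0004, 0.001, -0.0015], [-0.2, -0.2, 32.0, 0.0004, 0.001, -0.0015], [-0.2, -0.2, 32.0, 0.0004, 0.001, -0.0015], [-0.3, -0.2, 32.0, 0.0004, 0.001, -0.0015]]
```

View pics/w3.png

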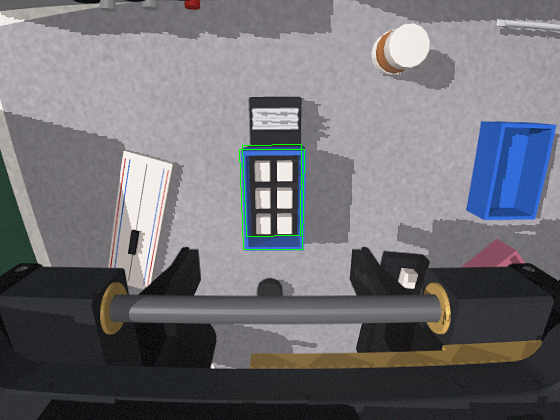

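The wrist view shows the relay tray at (273,198), with the heat-sink sample at (275,118) on the tab, so this is cradle_sink. The fit lies on the tray. I'll descend, grip and lift.

>>> {"fn": "play_rows", "kwargs": {"moves": [[[0, 0, 35, 0, 0.001, -0.0015], [0, 0, 40, 0, 0.001, -0.0015], [0, 0, 40, 0, 0.001, -0.0015], [-0.5, -0.5, 30, 0, 0.001, -0.0015], [-0.5, -0.5, 14, 0, 0.001, -0.0015]]]}}

```text
time_s: 17.05
position: [0.627, 0.2569, 0.0372]
tcp_rot: [[0.997, -0.082, -0.002], [-0.082, -0.997, -0.002], [-0.002, 0.002, -1.0]]
force: [-0.1, 0.2, 0.3]
opening: 0.997
grasp_force: 0.0
```

>>> {"fn": "play_rows", "kwargs": {"moves": [[[0, 0, 0, 0, 0, 0], [0, 0, 0, 0, 0, 0], [0, 0, 0, 0, 0, 0], [0, 0, 0, 0, 0, 0], [0, 0, 0, 0, 0, 0]]], "fingers": -1}}

```text
time_s: 17.55
position: [0.6311, 0.2592, 0.0428]
tcp_rot: [[0.997, -0.08, 0.008], [-0.08, -0.997, -0.0], [0.008, -0.0, -1.0]]
force: [0.3, -1.6, 3.9]
opening: 0.688
grasp_force: 30.0
```

>>> {"fn": "play_rows", "kwargs": {"moves": [[[0, 0, 0, 0, 0, 0], [0, 0, 0, 0, 0, 0], [0, 0, -8, 0, 0, 0], [0, 0, -25, 0, 0, 0], [0, 0, -30, 0, 0, 0]]]}}

```text
time_s: 18.05
position: [0.6276, 0.2589, 0.1026]
tcp_rot: [[0.997, -0.08, -0.0], [-0.08, -0.997, -0.001], [-0.0, 0.001, -1.0]]
force: [-0.1, 0.0, -2.2]
opening: 0.689
grasp_force: 30.0
```

>>> {"fn": "play_rows", "kwargs": {"moves": [[[0, 0, -30, 0, 0, 0], [0, 0, -20, 0, 0, 0], [0, 0, -7, 0, 0, 0], [0, 0, 0, 0, 0, 0]]]}}

```text
time_s: 18.45
position: [0.6294, 0.2594, 0.1617]
tcp_rot: [[0.997, -0.08, 0.006], [-0.08, -0.997, 0.0], [0.006, -0.001, -1.0]]
force: [-0.7, 0.1, -2.6]
opening: 0.688
grasp_force: 30.0
```

```bash
python3 plan.py .4373 .1285 .16 -12.8; python3 - <<'E'
from h import *
for n in ('scene','side'):
    p=bot.capture(n)
    for q in ('cradle_relay','cradle_sink','cradle_ring'): print(n,q,[(ray(p,d['centre'],0).round(4),round(d['confidence'],2)) for d in bot.pinpoint(p,q)][:3])
E
```

```text
t 18.45 from [0.6294 0.2594 0.1617] yaw -4.6 f [-0.7  0.1 -2.6] open 0.688 n 6
[[-30.2, 24.3, 0.1, -0.0002, -0.0011, 0.0239], [-29.6, 25.0, 0.1, -0.0002, -0.0011, 0.0239], [-29.0, 25.7, 0.1, -0.0002, -0.0011, 0.0239], [-28.4, 26.4, 0.2, -0.0002, -0.0011, 0.0239], [-27.7, 27.1, 0.2, -0.0002, -0.0011, 0.0239]]
[[-27.1, 27.7, 0.3, -0.0002, -0.0011, 0.0239]]
scene cradle_relay [(array([0.4392, 0.1253]), 0.73)]
scene cradle_sink [(array([0.6158, 0.2617]), 0.96)]
scene cradle_ring [(array([ 0.418 , -0.1421]), 0.92), (array([ 0.4031, -0.1208]), 0.58)]
side cradle_relay [(array([0.4329, 0.1317]), 0.77)]
side cradle_sink [(array([0.6278, 0.2585]), 0.93)]
side cradle_ring [(array([ 0.4286, -0.1519]), 0.97)]
```

>>> {"fn": "play_rows", "kwargs": {"moves": [[[-30, 24.5, 0, 0, 0, 0.024], [-29.5, 25, 0, 0, 0, 0.024], [-29, 25.7, 0, 0, 0, 0.024], [-28.5, 26.5, 0, 0, 0, 0.024], [-27.7, 27, 0, 0, 0, 0.024]]]}}

```text
time_s: 19.35
position: [0.4681, 0.1492, 0.1601]
tcp_rot: [[0.98, -0.199, 0.005], [-0.199, -0.98, -0.0], [0.005, -0.001, -1.0]]
force: [0.7, 0.1, -2.1]
opening: 0.687
grasp_force: 30.0
```

>>> {"fn": "play_rows", "kwargs": {"moves": [[[-26, 28, 0, 0, 0, 0.024], [0, 0, 20, 0, 0, 0], [0, 0, 35, 0, 0, 0], [0, 0, 20, 0, 0, 0], [0, 0, 0, 0, 0, 0]]]}}

```text
time_s: 19.85
position: [0.4373, 0.1274, 0.0831]
tcp_rot: [[0.975, -0.223, 0.0], [-0.223, -0.975, -0.001], [0.0, 0.001, -1.0]]
force: [-0.6, -0.8, -2.4]
opening: 0.686
grasp_force: 30.0
```

>>> {"fn": "play_rows", "kwargs": {"moves": [[[0, 0, 0, 0, 0, 0]]]}}

```text
time_s: 19.95
position: [0.439, 0.1276, 0.085]
tcp_rot: [[0.975, -0.222, 0.005], [-0.222, -0.975, -0.0], [0.005, -0.001, -1.0]]
force: [0.2, -0.1, -2.8]
opening: 0.689
grasp_force: 30.0
```

```bash
python3 plan.py .4373 .1285 .043 -12.8; python3 - <<'E'
from h import *
p=bot.capture('wrist'); im=p['image']; cv2.imwrite('pics/w4.png',im)
E
```

```text
t 19.95 from [0.439  0.1276 0.085 ] yaw -12.8 f [ 0.2 -0.1 -2.8] open 0.689 n 2
[[-1.0, -0.2, 21.0, -0.0003, -0.0024, -0.0003], [-1.0, -0.2, 21.0, -0.0003, -0.0024, -0.0003]]
```

View pics/w4.png

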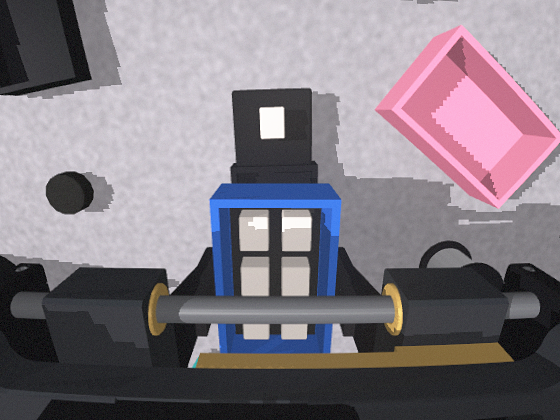

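The relay tray at (275,265) is in line over its cradle (relay sample at (271,122)). It sits about 2 mm back in the jaws, and the present x offset makes up for that. I'll lower it straight down.

>>> {"fn": "play_rows", "kwargs": {"moves": [[[0, 0, 12, 0, -0.001, 0], [0, 0, 12, 0, -0.001, 0], [0, 0, 9, 0, -0.001, 0], [0, 0, 5, 0, -0.001, 0], [0, 0, 3, 0, 0, 0]]]}}

```text
time_s: 20.5
position: [0.4387, 0.1277, 0.0436]
tcp_rot: [[0.975, -0.222, 0.001], [-0.222, -0.975, 0.0], [0.001, -0.001, -1.0]]
force: [0.4, -0.5, -2.3]
opening: 0.688
grasp_force: 30.0
```

>>> {"fn": "play_rows", "kwargs": {"moves": [[[0, 0, 2, 0, 0, 0], [0, 0, 1, 0, 0, 0], [0, 0, 0, 0, 0, 0], [0, 0, 0, 0, 0, 0]]]}}

```text
time_s: 20.9
position: [0.4386, 0.1277, 0.0427]
tcp_rot: [[0.975, -0.222, 0.002], [-0.222, -0.975, 0.0], [0.002, -0.001, -1.0]]
force: [-2.3, -0.4, 14.5]
opening: 0.687
grasp_force: 30.0
```

>>> {"fn": "play_rows", "kwargs": {"moves": [[[0, 0, 0, 0, 0, 0], [0, 0, 0, 0, 0, 0], [0, 0, 0, 0, 0, 0], [0, 0, 0, 0, 0, 0], [0, 0, 0, 0, 0, 0]]], "fingers": 1}}

```text
time_s: 21.4
position: [0.4387, 0.1276, 0.0408]
tcp_rot: [[0.975, -0.222, 0.001], [-0.222, -0.975, 0.0], [0.001, -0.001, -1.0]]
force: [-0.2, -1.1, -0.3]
opening: 0.978
grasp_force: 0.0
```

>>> {"fn": "play_rows", "kwargs": {"moves": [[[0, 0, -30, 0, 0, 0], [0, 0, -40, 0, 0, 0], [0, 0, -40, 0, 0, 0], [0, 0, -35, 0, 0, 0], [0, 0, -13, 0, 0, 0]]]}}

```text
time_s: 21.9
position: [0.4402, 0.1277, 0.2021]
tcp_rot: [[0.975, -0.222, 0.007], [-0.222, -0.975, 0.001], [0.007, -0.002, -1.0]]
force: [0.5, 0.8, 0.9]
opening: 0.998
grasp_force: 0.0
```

>>> {"fn": "play_rows", "kwargs": {"moves": [[[0, 0, 0, 0, 0, 0]]]}}

```text
time_s: 22.0
position: [0.44, 0.1277, 0.201]
tcp_rot: [[0.975, -0.222, 0.007], [-0.222, -0.975, 0.001], [0.006, -0.002, -1.0]]
force: [0.2, 0.0, -0.2]
opening: 1.002
grasp_force: 0.0
```

```bash
python3 wf.py 276 198 .4373 .1285 .02 .054|head -1; python3 plan.py .620 -.243 .20 -5.4
```

```text
[0.4356 0.1283] -12.9 0.009 (244, 151, 64, 103)
t 22.05 from [0.4388 0.1276 0.1995] yaw -12.8 f [-1.1  0.  -0.5] open 1.004 n 11
[[23.5, 29.2, -0.0, -0.0001, -0.0003, -0.0118], [23.2, 29.5, -0.0, -0.0001, -0.0003, -0.0118], [22.8, 29.7, -0.0, -0.0001, -0.0003, -0.0118], [22.5, 30.0, -0.0, -0.0001, -0.0003, -0.0118], [22.1, 30.3, -0.0, -0.0001, -0.0003, -0.0118]]
[[21.8, 30.5, -0.0, -0.0001, -0.0003, -0.0118], [21.4, 30.8, -0.0, -0.0001, -0.0003, -0.0118], [21.1, 31.0, -0.0, -0.0001, -0.0003, -0.0118], [20.7, 31.3, -0.0, -0.0001, -0.0003, -0.0118], [20.3, 31.5, -0.0, -0.0001, -0.0003, -0.0118]]
[[19.9, 31.8, -0.0, -0.0001, -0.0003, -0.0118]]
```

The relay tray is seated, within 2 mm. Next is the sink tray on the mat.

>>> {"fn": "play_rows", "kwargs": {"moves": [[[23.5, 29, 0, 0, 0, -0.012], [23, 29.5, 0, 0, 0, -0.012], [23, 29.7, 0, 0, 0, -0.012], [22.5, 30, 0, 0, 0, -0.012], [22, 30.3, 0, 0, 0, -0.012]]]}}

```text
time_s: 22.55
position: [0.5201, -0.0418, 0.1968]
tcp_rot: [[0.987, -0.163, -0.003], [-0.163, -0.987, 0.002], [-0.003, -0.001, -1.0]]
force: [1.3, 0.2, 0.3]
opening: 1.0
grasp_force: 0.0
```

>>> {"fn": "play_rows", "kwargs": {"moves": [[[22, 30.5, 0, 0, 0, -0.012], [21.5, 30.8, 0, 0, 0, -0.012], [21, 31, 0, 0, 0, -0.012], [20.7, 31.3, 0, 0, 0, -0.012], [20.3, 31.5, 0, 0, 0, -0.012]]]}}

```text
time_s: 23.05
position: [0.603, -0.2099, 0.1961]
tcp_rot: [[0.995, -0.104, -0.003], [-0.104, -0.995, 0.003], [-0.003, -0.003, -1.0]]
force: [-0.7, -0.3, 0.2]
opening: 1.003
grasp_force: 0.0
```

>>> {"fn": "play_rows", "kwargs": {"moves": [[[20, 32, 0, 0, 0, -0.01], [0, 0, 0, 0, 0, 0], [0, 0, 0, 0, 0, 0], [0, 0, 0, 0, 0, 0]]]}}

```text
time_s: 23.45
position: [0.6189, -0.2414, 0.197]
tcp_rot: [[0.996, -0.094, -0.003], [-0.094, -0.996, 0.003], [-0.003, -0.003, -1.0]]
force: [0.2, -0.1, 0.8]
opening: 0.996
grasp_force: 0.0
```

```bash
python3 - <<'E'
from h import *
p=bot.capture('wrist'); print(proj(p,[[.624,-.2425,.035]]))
E
python3 wf.py 280 198 .624 -.2425 .011 .045
```

```text
[[275.71379872 191.81104892]]
[ 0.623  -0.2435] -5.2 0.025 (246, 141, 63, 101)
t 23.55 from [ 0.6194 -0.2413  0.1981] yaw -5.3 f [-0.6 -0.5  0.4] open 1.0 n 5
[[0.8, 0.4, 34.0, -0.0004, 0.0002, -0.0004], [0.8, 0.4, 34.0, -0.0004, 0.0002, -0.0004], [0.8, 0.4, 34.0, -0.0004, 0.0002, -0.0004], [0.8, 0.4, 34.0, -0.0004, 0.0002, -0.0004], [0.8, 0.4, 34.0, -0.0004, 0.0002, -0.0004]]
```

>>> {"fn": "play_rows", "kwargs": {"moves": [[[0.5, 0.4, 40, 0, 0, 0], [0.5, 0.4, 40, 0, 0, 0], [0.5, 0.4, 40, 0, 0, 0], [0.5, 0.4, 32, 0, 0, 0], [0.5, 0.4, 14, 0, 0, 0]]]}}

```text
time_s: 24.05
position: [0.6204, -0.2426, 0.0297]
tcp_rot: [[0.996, -0.093, -0.005], [-0.093, -0.996, 0.004], [-0.005, -0.003, -1.0]]
force: [0.4, 0.1, 0.3]
opening: 0.998
grasp_force: 0.0
```

>>> {"fn": "play_rows", "kwargs": {"moves": [[[0, 0, 2, 0, 0, 0], [0, 0, 0, 0, 0, 0], [0, 0, 0, 0, 0, 0], [0, 0, 0, 0, 0, 0], [0, 0, 0, 0, 0, 0]]], "fingers": -1}}

```text
time_s: 24.55
position: [0.6238, -0.2453, 0.0329]
tcp_rot: [[0.996, -0.094, 0.004], [-0.094, -0.996, -0.001], [0.004, 0.0, -1.0]]
force: [0.0, 1.8, 4.3]
opening: 0.689
grasp_force: 30.0
```

>>> {"fn": "play_rows", "kwargs": {"moves": [[[0, 0, 0, 0, 0, 0], [0, 0, 0, 0, 0, 0], [0, 0, 0, 0, 0, 0]]]}}

```text
time_s: 24.85
position: [0.6238, -0.2454, 0.033]
tcp_rot: [[0.996, -0.094, 0.004], [-0.094, -0.996, -0.001], [0.004, 0.0, -1.0]]
force: [0.1, 1.3, 6.1]
opening: 0.687
grasp_force: 30.0
```

>>> {"fn": "play_rows", "kwargs": {"moves": [[[0, 0, -8, 0, 0, 0], [0, 0, -28, 0, 0, 0], [0, 0, -40, 0, 0, 0], [0, 0, -40, 0, 0, 0], [0, 0, -15, 0, 0, 0]]]}}

```text
time_s: 25.35
position: [0.6245, -0.2464, 0.1666]
tcp_rot: [[0.996, -0.094, 0.008], [-0.094, -0.996, -0.004], [0.008, 0.003, -1.0]]
force: [0.6, -1.4, -1.3]
opening: 0.687
grasp_force: 30.0
```

```bash
python3 plan.py .628 .259 .16 -4.6
```

```text
t 25.35 from [ 0.6245 -0.2464  0.1666] yaw -5.4 f [ 0.6 -1.4 -1.3] open 0.687 n 13
[[-3.4, -38.7, 0.4, 0.0002, -0.0006, -0.0011], [-3.3, -38.7, 0.4, 0.0002, -0.0006, -0.0011], [-3.3, -38.7, 0.4, 0.0002, -0.0006, -0.0011], [-3.3, -38.7, 0.4, 0.0002, -0.0006, -0.0011], [-3.2, -38.7, 0.4, 0.0002, -0.0006, -0.0011]]
[[-3.2, -38.8, 0.4, 0.0002, -0.0006, -0.0011], [-3.1, -38.8, 0.4, 0.0002, -0.0006, -0.0011], [-3.1, -38.8, 0.4, 0.0002, -0.0006, -0.0011], [-3.1, -38.8, 0.5, 0.0002, -0.0006, -0.0011], [-3.0, -38.8, 0.5, 0.0002, -0.0006, -0.0011]]
[[-3.0, -38.8, 0.5, 0.0002, -0.0006, -0.0011], [-2.9, -38.8, 0.5, 0.0002, -0.0006, -0.0011], [-2.9, -38.8, 0.5, 0.0002, -0.0006, -0.0011]]
```

>>> {"fn": "play_rows", "kwargs": {"moves": [[[-3.3, -38.7, 0, 0, 0, -0.001], [-3.3, -38.7, 0, 0, 0, -0.001], [-3.3, -38.7, 0, 0, 0, -0.001], [-3.3, -38.7, 0, 0, 0, -0.001], [-3.2, -38.7, 0, 0, 0, -0.001]]]}}

```text
time_s: 25.85
position: [0.6229, -0.0494, 0.1609]
tcp_rot: [[0.996, -0.089, -0.001], [-0.089, -0.996, 0.001], [-0.001, -0.001, -1.0]]
force: [1.0, -0.3, -1.8]
opening: 0.688
grasp_force: 30.0
```

>>> {"fn": "play_rows", "kwargs": {"moves": [[[-3.2, -38.8, 0, 0, 0, -0.001], [-3.1, -38.8, 0, 0, 0, -0.001], [-3.1, -38.8, 0, 0, 0, -0.001], [-3.1, -38.8, 0, 0, 0, -0.001], [-3, -38.8, 0, 0, 0, -0.001]]]}}

```text
time_s: 26.35
position: [0.6243, 0.1451, 0.1609]
tcp_rot: [[0.996, -0.084, -0.001], [-0.084, -0.996, 0.0], [-0.001, 0.0, -1.0]]
force: [-0.3, -0.2, -1.6]
opening: 0.682
grasp_force: 30.0
```

>>> {"fn": "play_rows", "kwargs": {"moves": [[[-3, -38.8, 0, 0, 0, -0.001], [-3, -38.8, 0, 0, 0, -0.001], [-3, -38.8, 0, 0, 0, -0.001], [0, 0, 30, 0, 0, 0], [0, 0, 30, 0, 0, 0]]]}}

```text
time_s: 26.85
position: [0.6259, 0.2623, 0.1015]
tcp_rot: [[0.997, -0.078, 0.003], [-0.078, -0.997, 0.0], [0.003, -0.001, -1.0]]
force: [-0.2, -0.8, -1.9]
opening: 0.69
grasp_force: 30.0
```

>>> {"fn": "play_rows", "kwargs": {"moves": [[[0, 0, 15, 0, 0, 0], [0, 0, 0, 0, 0, 0], [0, 0, 0, 0, 0, 0], [0, 0, 0, 0, 0, 0]]]}}

```text
time_s: 27.25
position: [0.6276, 0.2603, 0.0887]
tcp_rot: [[0.997, -0.082, 0.004], [-0.082, -0.997, 0.001], [0.004, -0.002, -1.0]]
force: [0.6, -0.2, -1.1]
opening: 0.69
grasp_force: 30.0
```

```bash
python3 plan.py .628 .259 .043 -4.6; python3 - <<'E'
from h import *
p=bot.capture('wrist'); im=p['image']; cv2.imwrite('pics/w5.png',im)
E
```

```text
t 27.25 from [0.6276 0.2603 0.0887] yaw -4.7 f [ 0.6 -0.2 -1.1] open 0.69 n 2
[[0.2, 0.7, 22.9, -0.0008, -0.002, -0.0007], [0.2, 0.7, 22.9, -0.0008, -0.002, -0.0007]]
```

View pics/w5.png

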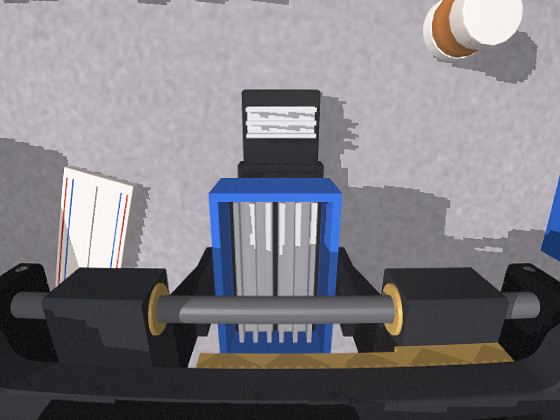

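The sink tray is at (275,265). Its cradle's far end, 238–323, lies about 5 px to the right of the position seen in the earlier placements. I'll work out the offset.

```bash
python3 - <<'E'
from h import *
p=bot.capture('wrist')
for y in (.259,.257,.255): 
  b=np.array(box(.628,y,np.radians(-4.6),.0,.02)); print(y,proj(p,b[[6,7]]).round(1).tolist(),proj(p,[[.628+.075*.997,y-.075*.08,.036]]).round(1))
im=p['image']; g=cv2.cvtColor(im,cv2.COLOR_BGR2GRAY)
for r in (165,168,171,174): c=np.where(g[r,200:360]<60)[0]+200; print(r,c.min(),c.max())
E
```

```text
0.259 [[320.1, 162.9], [233.3, 162.9]] [[276.8 126.7]]
0.257 [[323.0, 162.7], [236.2, 162.7]] [[280.  126.5]]
0.255 [[325.9, 162.5], [239.0, 162.4]] [[283.3 126.2]]
165 238 322
168 238 323
171 239 322
174 239 322
```

The cradle's y is about 0.2565, so I'll shift by +3.5 mm in tool y and then lower.

>>> {"fn": "play_rows", "kwargs": {"moves": [[[0, 1.7, 10, 0, -0.002, 0], [0, 1.8, 12, 0, -0.002, 0], [0, 0, 10, 0, 0, 0], [0, 0, 5, 0, 0, 0], [0, 0, 3, 0, 0, 0]]]}}

```text
time_s: 27.85
position: [0.6251, 0.2569, 0.0458]
tcp_rot: [[0.997, -0.081, -0.005], [-0.081, -0.997, 0.0], [-0.005, 0.0, -1.0]]
force: [0.2, -0.4, -1.0]
opening: 0.689
grasp_force: 30.0
```

>>> {"fn": "play_rows", "kwargs": {"moves": [[[0, 0, 2, 0, 0, 0], [0, 0, 1, 0, 0, 0], [0, 0, 0, 0, 0, 0], [0, 0, 0, 0, 0, 0]]]}}

```text
time_s: 28.25
position: [0.6261, 0.2571, 0.0446]
tcp_rot: [[0.997, -0.081, -0.002], [-0.081, -0.997, 0.001], [-0.002, -0.001, -1.0]]
force: [-0.2, 0.1, -0.9]
opening: 0.688
grasp_force: 30.0
```

>>> {"fn": "play_rows", "kwargs": {"moves": [[[1, 0, 1, 0, 0, 0], [0, 0, 1, 0, 0, 0], [0, 0, 0.5, 0, 0, 0], [0, 0, 0, 0, 0, 0], [0, 0, 0, 0, 0, 0]]]}}

```text
time_s: 28.75
position: [0.6271, 0.257, 0.0421]
tcp_rot: [[0.997, -0.081, -0.002], [-0.081, -0.997, 0.001], [-0.002, -0.001, -1.0]]
force: [-0.0, -0.0, 1.4]
opening: 0.685
grasp_force: 30.0
```

>>> {"fn": "play_rows", "kwargs": {"moves": [[[0, 0, 0, 0, 0, 0], [0, 0, 0, 0, 0, 0], [0, 0, 0, 0, 0, 0], [0, 0, 0, 0, 0, 0], [0, 0, 0, 0, 0, 0]]], "fingers": 1}}

```text
time_s: 29.25
position: [0.6268, 0.2569, 0.0416]
tcp_rot: [[0.997, -0.081, -0.003], [-0.081, -0.997, 0.001], [-0.003, -0.001, -1.0]]
force: [0.2, -0.6, 0.0]
opening: 0.982
grasp_force: 0.0
```

>>> {"fn": "play_rows", "kwargs": {"moves": [[[0, 0, -30, 0, 0, 0], [0, 0, -40, 0, 0, 0], [0, 0, -40, 0, 0, 0], [0, 0, -35, 0, 0, 0], [0, 0, -13, 0, 0, 0]]]}}

```text
time_s: 29.75
position: [0.6295, 0.2574, 0.2044]
tcp_rot: [[0.997, -0.081, 0.005], [-0.081, -0.997, 0.003], [0.005, -0.003, -1.0]]
force: [1.0, 0.2, 1.0]
opening: 1.002
grasp_force: 0.0
```

>>> {"fn": "play_rows", "kwargs": {"moves": [[[0, 0, 0, 0, 0, 0], [0, 0, 0, 0, 0, 0]]]}}

```text
time_s: 29.95
position: [0.6262, 0.2566, 0.1982]
tcp_rot: [[0.997, -0.081, -0.005], [-0.081, -0.997, 0.0], [-0.005, 0.0, -1.0]]
force: [0.1, -0.0, -0.3]
opening: 1.002
grasp_force: 0.0
```

```bash
python3 wf.py 276 198 .6275 .257 .02 .054|head -1; python3 plan.py .632 .005 .19 -4.5
```

```text
[0.6266 0.2568] -4.6 0.02 (242, 145, 65, 103)
t 30.0 from [0.6258 0.2564 0.1974] yaw -4.6 f [-0.   0.8 -0.1] open 1.005 n 7
[[3.8, 35.7, 1.1, 0.0001, 0.001, -0.0004], [3.8, 35.7, 1.1, 0.0001, 0.001, -0.0004], [3.8, 35.7, 1.1, 0.0001, 0.001, -0.0004], [3.8, 35.7, 1.1, 0.0001, 0.001, -0.0004], [3.7, 35.7, 1.1, 0.0001, 0.001, -0.0004]]
[[3.7, 35.7, 1.1, 0.0001, 0.001, -0.0004], [3.7, 35.7, 1.1, 0.0001, 0.001, -0.0004]]
```

The sink tray is seated. Next is the blue empty tray.

>>> {"fn": "play_rows", "kwargs": {"moves": [[[4, 35.7, 1, 0, 0.001, 0], [4, 35.7, 1, 0, 0.001, 0], [4, 35.7, 1, 0, 0.001, 0], [4, 35.7, 1, 0, 0.001, 0], [3.7, 35.7, 1, 0, 0, 0]]]}}

```text
time_s: 30.5
position: [0.6309, 0.076, 0.1918]
tcp_rot: [[0.997, -0.081, -0.004], [-0.081, -0.997, 0.001], [-0.004, -0.0, -1.0]]
force: [-0.1, -0.2, 0.6]
opening: 1.0
grasp_force: 0.0
```

>>> {"fn": "play_rows", "kwargs": {"moves": [[[3.7, 35.7, 1, 0, 0, 0], [3.7, 35.7, 1, 0, 0, 0], [0, 0, 0, 0, 0, 0], [0, 0, 0, 0, 0, 0], [0, 0, 0, 0, 0, 0]]]}}

```text
time_s: 31.0
position: [0.6332, 0.0066, 0.1911]
tcp_rot: [[0.997, -0.08, -0.002], [-0.08, -0.997, 0.001], [-0.002, -0.001, -1.0]]
force: [0.6, 1.0, -0.6]
opening: 0.999
grasp_force: 0.0
```

```bash
python3 wf.py 278 190 .633 .005 .008 .042; python3 wr.py w6 .633 .005 -4.5 .008 .042
```

```text
[0.6332 0.0051] -4.6 0.015 (245, 145, 64, 102)
t 31.05 from [0.6334 0.0069 0.1915] yaw -4.6 f [-0.2  0.5  0. ] open 1.003 n 5
[[0.0, 0.4, 33.3, -0.0002, 0.0002, 0.0001], [0.0, 0.4, 33.3, -0.0002, 0.0002, 0.0001], [0.0, 0.4, 33.3, -0.0002, 0.0002, 0.0001], [-0.0, 0.4, 33.3, -0.0002, 0.0002, 0.0001], [-0.0, 0.4, 33.3, -0.0002, 0.0002, 0.0001]]
```

View pics/w6.png

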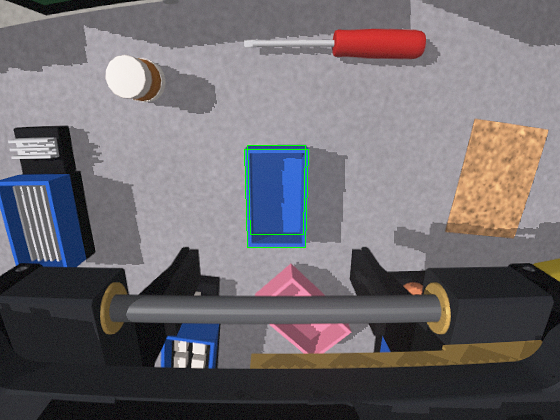

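The only blue empty tray is at (276,195), and the fit lies on it. The pink one is behind it at (300,305). I'll grip the blue one.

>>> {"fn": "play_rows", "kwargs": {"moves": [[[0, 0.4, 40, 0, 0, 0], [0, 0.4, 40, 0, 0, 0], [0, 0.4, 38, 0, 0, 0], [0, 0.4, 30, 0, 0, 0], [0, 0.4, 13, 0, 0, 0]]]}}

```text
time_s: 31.6
position: [0.6319, 0.0053, 0.0284]
tcp_rot: [[0.997, -0.079, -0.005], [-0.079, -0.997, 0.002], [-0.005, -0.001, -1.0]]
force: [-0.2, 0.4, 0.7]
opening: 1.001
grasp_force: 0.0
```

>>> {"fn": "play_rows", "kwargs": {"moves": [[[0, 0, 1, 0, 0, 0], [0, 0, 0, 0, 0, 0], [0, 0, 0, 0, 0, 0], [0, 0, 0, 0, 0, 0], [0, 0, 0, 0, 0, 0]]], "fingers": -1}}

```text
time_s: 32.1
position: [0.6353, 0.0037, 0.0323]
tcp_rot: [[0.997, -0.081, 0.004], [-0.081, -0.997, 0.0], [0.004, -0.001, -1.0]]
force: [-0.1, 1.2, 3.7]
opening: 0.686
grasp_force: 30.0
```

>>> {"fn": "play_rows", "kwargs": {"moves": [[[0, 0, 0, 0, 0, 0], [0, 0, 0, 0, 0, 0], [0, 0, 0, 0, 0, 0]]]}}

```text
time_s: 32.4
position: [0.6353, 0.0037, 0.0323]
tcp_rot: [[0.997, -0.081, 0.004], [-0.081, -0.997, 0.0], [0.004, -0.001, -1.0]]
force: [-0.3, 1.2, 5.7]
opening: 0.69
grasp_force: 30.0
```

>>> {"fn": "play_rows", "kwargs": {"moves": [[[0, 0, -8, 0, 0, 0], [0, 0, -28, 0, 0, 0], [0, 0, -40, 0, 0, 0], [0, 0, -40, 0, 0, 0], [0, 0, -25, 0, 0, 0]]]}}

```text
time_s: 32.9
position: [0.6346, 0.0032, 0.1747]
tcp_rot: [[0.997, -0.081, 0.004], [-0.081, -0.997, -0.0], [0.004, 0.0, -1.0]]
force: [0.5, -0.4, -2.7]
opening: 0.691
grasp_force: 30.0
```

```bash
python3 plan.py .422 -.1405 .175 -5
```

```text
t 32.9 from [0.6346 0.0032 0.1747] yaw -4.6 f [ 0.5 -0.4 -2.7] open 0.691 n 7
[[-28.6, 22.9, -0.2, 0.0, -0.0006, 0.0009], [-28.6, 22.9, -0.1, 0.0, -0.0006, 0.0009], [-28.6, 23.0, -0.1, 0.0, -0.0006, 0.0009], [-28.6, 23.0, -0.1, 0.0, -0.0006, 0.0009], [-28.5, 23.0, -0.1, 0.0, -0.0006, 0.0009]]
[[-28.5, 23.0, -0.1, 0.0, -0.0006, 0.0009], [-28.5, 23.1, -0.1, 0.0, -0.0006, 0.0009]]
```

>>> {"fn": "play_rows", "kwargs": {"moves": [[[-28.5, 23, 0, 0, 0, 0.001], [-28.5, 23, 0, 0, 0, 0.001], [-28.5, 23, 0, 0, 0, 0.001], [-28.5, 23, 0, 0, 0, 0.001], [-28.5, 23, 0, 0, 0, 0.001]]]}}

```text
time_s: 33.4
position: [0.4806, -0.0998, 0.1715]
tcp_rot: [[0.996, -0.085, 0.0], [-0.085, -0.996, 0.0], [0.0, -0.0, -1.0]]
force: [-0.9, -0.8, -2.1]
opening: 0.687
grasp_force: 30.0
```

>>> {"fn": "play_rows", "kwargs": {"moves": [[[-28.5, 23, 0, 0, 0, 0.001], [-27, 23, 0, 0, 0, 0], [0, 0, 25, 0, 0, 0], [0, 0, 25, 0, 0, 0], [0, 0, 0, 0, 0, 0]]]}}

```text
time_s: 33.9
position: [0.4209, -0.1395, 0.1196]
tcp_rot: [[0.996, -0.088, -0.004], [-0.088, -0.996, 0.004], [-0.005, -0.003, -1.0]]
force: [-1.5, -0.0, -2.5]
opening: 0.689
grasp_force: 30.0
```

>>> {"fn": "play_rows", "kwargs": {"moves": [[[0, 0, 0, 0, 0, 0], [0, 0, 0, 0, 0, 0]]]}}

```text
time_s: 34.1
position: [0.4239, -0.1405, 0.1222]
tcp_rot: [[0.996, -0.086, 0.003], [-0.086, -0.996, -0.001], [0.003, 0.0, -1.0]]
force: [-0.0, -0.4, -1.7]
opening: 0.693
grasp_force: 30.0
```

```bash
python3 plan.py .4235 -.1405 .080 -5; python3 - <<'E'
from h import *
p=bot.capture('wrist'); im=p['image'].copy()
for z in(.02,): cv2.polylines(im,[np.int32(proj(p,np.array(box(.4213,-.1405,np.radians(-5),z,z))[[0,1,3,2]]))],True,(0,255,0))
cv2.imwrite('pics/w7.png',im)
E
```

```text
t 34.1 from [ 0.4239 -0.1405  0.1222] yaw -5.0 f [-0.  -0.4 -1.7] open 0.693 n 2
[[-0.2, 0.0, 21.1, 0.0001, -0.0013, 0.0004], [-0.2, 0.0, 21.1, 0.0001, -0.0013, 0.0004]]
```

View pics/w7.png

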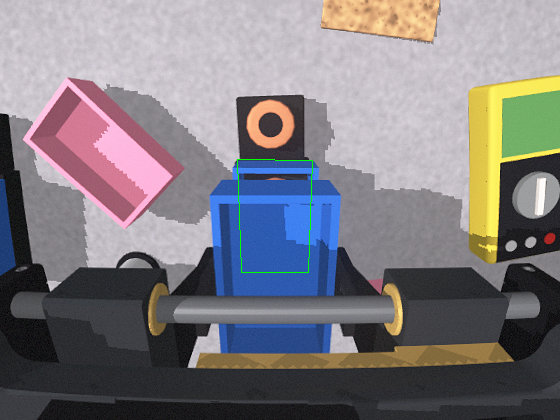

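The held tray at (275,265) is centred over the ring tray, whose far rim spans 233–319. I'll lower it slowly.

>>> {"fn": "play_rows", "kwargs": {"moves": [[[0, 0, 12, 0, -0.002, 0], [0, 0, 12, 0, 0, 0], [0, 0, 8, 0, 0, 0], [0, 0, 4, 0, 0, 0], [0, 0, 3, 0, 0, 0]]]}}

```text
time_s: 34.65
position: [0.4234, -0.1403, 0.0823]
tcp_rot: [[0.996, -0.087, -0.0], [-0.087, -0.996, 0.0], [-0.0, -0.0, -1.0]]
force: [-0.6, -0.6, -1.7]
opening: 0.687
grasp_force: 30.0
```

>>> {"fn": "play_rows", "kwargs": {"moves": [[[0, 0, 2, 0, 0, 0], [0, 0, 0, 0, 0, 0], [0, 0, 0, 0, 0, 0]]]}}

```text
time_s: 34.95
position: [0.4233, -0.1403, 0.0805]
tcp_rot: [[0.996, -0.087, -0.001], [-0.087, -0.996, 0.0], [-0.001, -0.0, -1.0]]
force: [-0.1, -0.7, -1.2]
opening: 0.688
grasp_force: 30.0
```

>>> {"fn": "play_rows", "kwargs": {"moves": [[[0, 0, 1.5, 0, 0, 0], [0, 0, 1, 0, 0, 0], [0, 0, 0, 0, 0, 0], [0, 0, 0, 0, 0, 0]]]}}

```text
time_s: 35.35
position: [0.4233, -0.1403, 0.0783]
tcp_rot: [[0.996, -0.087, -0.0], [-0.087, -0.996, 0.0], [-0.0, -0.0, -1.0]]
force: [-2.6, 0.1, 5.2]
opening: 0.694
grasp_force: 30.0
```

>>> {"fn": "play_rows", "kwargs": {"moves": [[[0, 0, 0, 0, 0, 0], [0, 0, 0, 0, 0, 0], [0, 0, 0, 0, 0, 0], [0, 0, 0, 0, 0, 0], [0, 0, 0, 0, 0, 0]]], "fingers": 1}}

```text
time_s: 35.85
position: [0.4232, -0.1402, 0.0777]
tcp_rot: [[0.996, -0.087, -0.001], [-0.087, -0.996, 0.001], [-0.001, -0.001, -1.0]]
force: [-0.5, -0.6, 0.4]
opening: 0.981
grasp_force: 0.0
```

>>> {"fn": "play_rows", "kwargs": {"moves": [[[0, 0, -20, 0, 0, 0], [0, 0, -35, 0, 0, 0], [0, 0, -40, 0, 0, 0], [0, 0, -35, 0, 0, 0], [0, 0, -10, 0, 0, 0]]]}}

```text
time_s: 36.35
position: [0.425, -0.1412, 0.221]
tcp_rot: [[0.996, -0.087, 0.005], [-0.087, -0.996, -0.003], [0.005, 0.003, -1.0]]
force: [-0.2, -0.2, -0.5]
opening: 0.999
grasp_force: 0.0
```

>>> {"fn": "play_rows", "kwargs": {"moves": [[[0, 0, 0, 0, 0, 0], [0, 0, 0, 0, 0, 0], [0, 0, 0, 0, 0, 0], [0, 0, 0, 0, 0, 0], [0, 0, 0, 0, 0, 0]]]}}

```text
time_s: 36.85
position: [0.4228, -0.14, 0.2167]
tcp_rot: [[0.996, -0.087, -0.003], [-0.087, -0.996, 0.002], [-0.003, -0.002, -1.0]]
force: [0.1, -0.4, 0.1]
opening: 1.001
grasp_force: 0.0
```

```bash
python3 wf.py 276 190 .4213 -.1405 .054 .088 90|head -1; python3 - <<'E'
from h import *
B=bot.capture('side'); cv2.imwrite('pics/end.png',B['image'])
for n,px,g,z0,z1 in(('stack',(310,185),(.4213,-.1405),.02,.088),('relay',(292,285),(.436,.1285),.02,.054),('sink',(178,332),(.627,.257),.02,.054)):
    x,f=fit([(B,bluemask(B,px,50))],[*g,[-.15]],z0,z1); print(n,x.round(4),round(f,3))
E
```

```text
[ 0.4229 -0.1405] -4.8 0.024 (241, 145, 69, 112)
stack [ 0.423  -0.1371 -0.0885] 0.035
relay [ 0.4371  0.1302 -0.2542] 0.054
sink [ 0.6277  0.2586 -0.0604] 0.054
```

View pics/end.png

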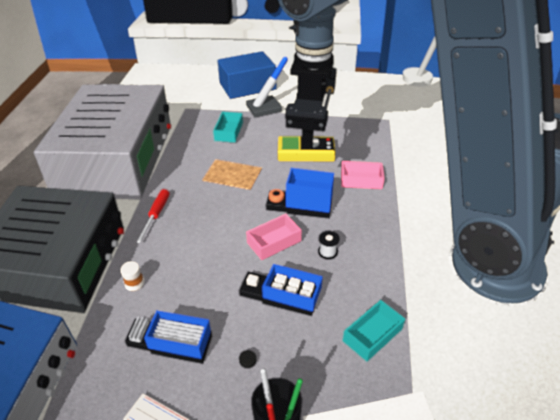

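The final side view shows everything in place:
- The stack is at (310,190), next to the ring sample.
- The relay tray is at (292,287), next to the relay sample.
- The sink tray is at (178,333), next to the heat-sink sample.

The spool and meter have not moved, and the gripper is clear. I'm handing in the job.

```bash
python3 -c "
from rig import bot
print(bot.hand_in())"
```

```text
the job is handed in; nothing more can be done
None
```

The job is handed in (no verdict came back): camera checks showed all three filled trays seated in their matching cradles and the empty blue tray stacked on the ring-core tray, each within about 2 mm, with the spool and multimeter never touched.

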